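Move three samples on by one station: balance, stirrer, sample pump

TASK

Move each sample on to its next station: the conical flask that stands on the balance goes to the middle of the stirrer plate, the tall bottle on the stirrer goes to the middle of the steel disc in front of the sample pump, and the squat jar at the pump goes back to the middle of the balance pan. All three stations are taken, so stand one sample on the free grey mat (or another clear spot) on the way. Keep the samples upright, set them down gently rather than dropping them, and do not disturb the wash bottle, the glass beaker or the small amber vial that stand around them.

Things in the scene. Friction and masses are not known exactly. Their poses are not given: they have to be found in the camera images.
- flask: Stoppered conical flask of clear glass, 114 mm high, loose, about 0.16 kg. Foot 62 mm in diameter (64 mm at 10 mm height), cone narrowing to the neck; straight neck 23 mm in diameter from 72 to 100 mm above the foot, rim bead 28 mm in diameter at 100 to 104 mm, white stopper 25 mm in diameter from 104 to 114 mm. Origin: centre of its underside; z up along its axis. Round: yaw does not matter. Stands on the balance at the start.
- bottle: Tall round bottle of white plastic, 106 mm high, loose, about 0.18 kg. Straight body 50 mm in diameter from 3 to 76 mm above the foot, then a shoulder, white screw cap 30 mm in diameter from 86 to 106 mm. Origin: centre of its underside; z up. Round: yaw does not matter. Stands on the stirrer at the start.
- jar: Squat wide-mouth jar of white plastic, 62 mm high, loose, about 0.17 kg. Straight body 58 mm in diameter up to 42 mm, screw lid 59 mm in diameter from 42 to 62 mm. Origin: centre of its underside; z up. Round: yaw does not matter. Stands on the pump's steel disc at the start.
- balance: Top-loading balance, light grey, fixed, 250 mm deep (x) and 170 mm wide (y), with a round steel pan 120 mm in diameter whose flat top is 72 mm above the bench and does not give. Origin: on the bench, directly under the pan's centre; x points away from the display end. The housing reaches 160 mm to -x (lower display end, 40 mm high; a sloped cover to about 55 mm between) and 90 mm to +x (58 mm high).
- stirrer: Magnetic stirrer (switched off), white, fixed, 180 mm deep (x) and 130 mm wide (y), with a round bare aluminium plate 124 mm in diameter whose flat top is 65 mm above the bench. Origin: on the bench, directly under the plate's centre; x points away from the control knob. The housing reaches 115 mm to -x (52 mm high, black knob to 67 mm at x = -93 mm) and 65 mm to +x.
- pump: Peristaltic sample pump, fixed: a grey base plate 240 mm (x) by 130 mm (y), 12 mm thick, with a steel disc 96 mm in diameter on which one sample stands; the disc's flat top is 16 mm above the bench. Origin: on the bench, directly under the disc's centre. To +x of the disc stands the light grey drive housing, 120 mm wide, from x = 90 to 170 mm, 110 mm high, with the round pump head (84 mm in diameter) reaching out to x = 66 mm. The base plate reaches 65 mm to -x.
- mat: Free parking place: an empty square grey rubber mat 120 by 120 mm, 3 mm thick, fixed. Origin: on the bench under its centre.
- wash_bottle: Bystander: translucent wash bottle 60 mm in diameter, with a thin bent spout (top at about 175 mm, spout reaching 55 mm sideways), loose. Origin: centre of its underside. Must not be disturbed.
- beaker: Bystander: empty glass beaker, mouth 60 mm in diameter and foot a little narrower, 75 mm high, loose. Origin: centre of its underside. Must not be disturbed.
- vial: Bystander: small amber vial with a white cap, 27 mm in diameter, 60 mm high, loose, standing among the stations. Origin: centre of its underside. Must not be disturbed.
Things that resemble listed ones, but are neither listed nor needed, are in the scene too. Leave any purple look-alike of the flask alone. Leave any purple look-alike of the bottle alone.

How it is judged:
By the outcome, as a careful person would: the job done as asked, in the order asked, and still so for the second after the job is handed in, with the robot touching nothing.
It also fails if it takes over 118 s, if anything falls off the work surface, if the arm or the gripper's body presses on something with over 40 N, if the wrist force passes 120 N, or if a joint passes its speed limit or range.

ROBOT

A 6-joint arm with a two-finger parallel gripper is mounted at the origin on the work surface. World frame = base frame: x ahead of the robot, y to its left, z up, the work surface at z = 0. Lengths are in mm, angles in rad, forces in N, time in s.
With the tool pointing down it reaches from about 350 to 775 mm from the base axis. Payload 7.3 kg.
Tool frame: the origin (TCP) lies at the very end of the fingers, on their centre line; the grasp point (between the pads) lies 19 mm behind it; x points along the fingers, y is the direction in which the jaws open and shut, and the axes are right-handed (so a half turn about x gives the same grasp; the last joint's range is limited). The gripper opens to 92 mm and grips with 3 to 60 N. Pads are 19 mm wide; open, the fingers measure 130 mm over their backs; the gripper's body (75 mm by 190 mm) begins 47 mm behind the grasp point.
Start: joints at [-1.3, 0.342, 1.524, -0, 1.275, -0.146], TCP at [212.563, -480.064, 226.741] pointing down, gripper open.
Joint ranges: [-2.53, 2.53], [-0.77, 2.02], [0.04, 2.7], [-1, 4.14], [0.28, 2.66], [-3.11, 3.11]. Speed limits (rad/s): [2.57, 2.57, 3.14, 3.14, 3.14, 3.14].

INTERFACE

Orientations are given as [roll, pitch, yaw] about the fixed x, y, z axes, in that order (R = Rz(yaw) Ry(pitch) Rx(roll)).
In Python, from plant import sensors, capture, bot gives the robot as it stands.
- The arm moves only by the shell command python3 -m crank 'ROWS' [OPENING]. ROWS is JSON, a list of rows, each an object of numbers: "dx", "dy", "dz": the shift along the tool's x, y, z in cm; "spin": the turn about the tool's x in rad. A call has 1 to 20 rows; each row is the pose to reach, as a shift and turn from the pose commanded when the call began, along the tool's axes at that moment; what a row does not reach only later rows make up. A row lasts 1/12 s, in which the tool goes at most 41.7 mm and 7.16 degrees, less where a joint would pass 70% of its speed; a pose out of reach is approached as far as the arm can. A call with a gripper value outside its range is refused whole. OPENING is the opening in per cent of the stroke, from 0 (shut) to 100 (fully open), set as the call begins (- or left out, the last holds). The fingers move at their own pace and stop on an object; the grip force is fixed at half the most. Time passes only in rows, so rows that repeat a pose let the fingers close. It gives the time, the measured TCP pose, the force and the opening at its end, in the units of the state.
- sensors.get_obs(): the state, without advancing time (a new reading comes with each control period).
- capture(name): name is "scene" or "top" or "wrist"; returns a dict with "frame" (480x640x3 uint8, blue, green, red), "vfov" (degrees; the focal length in pixels is half the picture's height over the tangent of half this angle, whatever the lens; pixels are square), "cx", "cy" (the principal point, pixels), "view" (4x4, takes a point from world to camera coordinates); the wrist camera has in their place "mount" (4x4, takes a point from camera to tool coordinates, whose origin is the TCP and whose axes are the tool frame's). Camera axes: x right, y down, z forward; pixel columns grow to the right and rows downward; lengths in mm; the calibration is good to about 2 mm. A picture is of the moment at which its call begins: read the wrist's pose just before it. There is no depth.
- bot.close_job(): hands the job in, once; it reports no verdict.
The state is a dict: "time": time; "joint_positions": joint angles; "dq": joint speeds; "tau": joint torques, N m; "tool_pos": TCP position; "tcp_rot": TCP orientation; "contact_force": force on the tool from outside, world axes, zero at the start; "moment": the same for the moment, N m; "grip_width": finger opening in mm.
Only numpy, scipy, OpenCV 4.12 (cv2) and the standard library are available. Lean on these libraries where they do the work, as an engineer would, in place of code of your own. Each camera call takes 0.05 s, during which the arm holds its last target.

## Working session

There is one attempt and no reset: what is moved stays moved. The work goes in short steps, Python scripts to look and compute and a shell command to move; the robot and the scene stay as the last step left them, time stands still between calls to the robot, and variables do not carry over. Pictures are saved under pics/ and viewed, and the job is handed in when it is done.

```bash
ls; mkdir -p pics
python3 - <<'E'
from plant import sensors, capture, bot
import cv2
o=sensors.get_obs();print(o)
for n in ["scene","top","wrist"]:
    c=capture(n);cv2.imwrite(f"pics/{n}0.png",c["frame"]);print(n,{k:v for k,v in c.items() if k!="frame"})
E
```

```text
pics
{'time': 0.0, 'joint_positions': array([-1.30004327e+00,  3.42744349e-01,  1.52503433e+00,  2.89277576e-06,
        1.27539443e+00, -1.46015796e-01]), 'dq': array([-0.00205574,  0.00116829, -0.00137011, -0.00038037, -0.00055322,
       -0.00086926]), 'tau': array([ 9.98138858e-04, -4.31250143e+01, -2.44216973e+01,  7.18521327e-02,
        5.60707622e-02, -1.23566715e-04]), 'tool_pos': array([ 212.42582755, -479.65152254,  226.02769926]), 'tcp_rot': array([-1.71856234,  1.56921587,  1.83979832]), 'contact_force': array([-0.02025147,  1.35671629,  0.08595117]), 'moment': array([ 0.0421569 , -0.06363222, -0.00115183]), 'grip_width': 91.55529877927222}
scene {'vfov': 48.41023399670056, 'cx': 318.42225893961154, 'cy': 237.05944747606586, 'view': array([[-8.60706754e-01,  5.09100192e-01, -9.37625750e-04,
         4.74756692e+02],
       [ 2.87518677e-01,  4.84569935e-01, -8.26150706e-01,
        -8.88193807e+01],
       [-4.20139138e-01, -7.11343077e-01, -5.63448429e-01,
         1.34632635e+03],
       [ 0.00000000e+00,  0.00000000e+00,  0.00000000e+00,
         1.00000000e+00]])}
to
[... 166 characters left out ...]
7e+01],
       [-9.85940655e-01, -6.50336700e-04, -1.67094590e-01,
         5.92479438e+02],
       [ 1.67093965e-01, -8.59490455e-03, -9.85903512e-01,
         1.05746557e+03],
       [ 0.00000000e+00,  0.00000000e+00,  0.00000000e+00,
         1.00000000e+00]])}
wrist {'vfov': 58.86220457761256, 'cx': 318.9829971793442, 'cy': 234.02893061070233, 'mount': array([[-1.74641836e-04, -3.04586487e-01,  9.52484667e-01,
        -1.58283564e+02],
       [ 9.99999905e-01,  3.28069260e-04,  2.88264255e-04,
         8.95345704e-02],
       [-4.00282337e-04,  9.52484627e-01,  3.04586401e-01,
        -8.15081628e+01],
       [ 0.00000000e+00,  0.00000000e+00,  0.00000000e+00,
         1.00000000e+00]])}
```

View pics/top0.png

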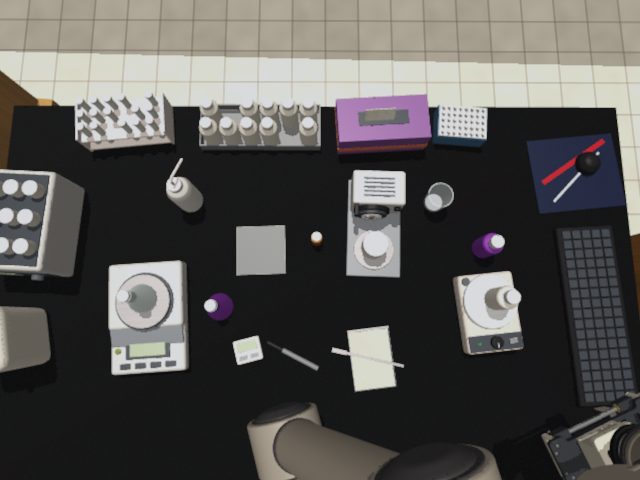

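View pics/scene0.png

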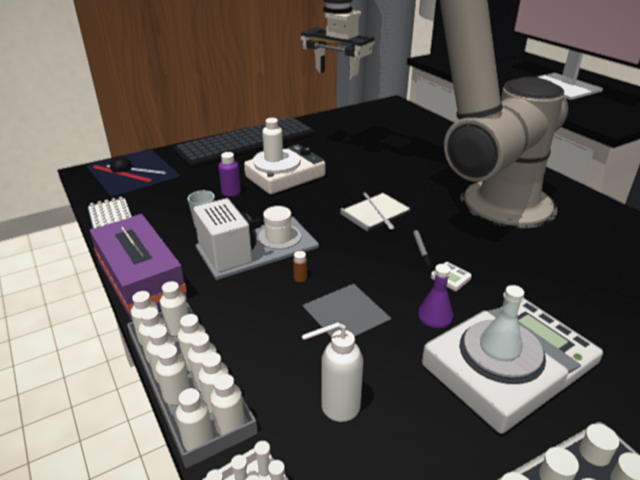

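View pics/wrist0.png

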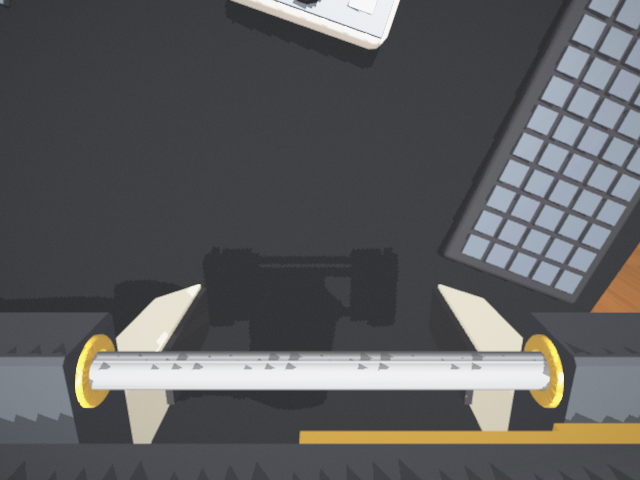

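```bash
cat > h.py <<'E'
import numpy as np, cv2
from plant import sensors, capture, bot
from scipy.spatial.transform import Rotation as R
def toolT(o):
    T=np.eye(4);T[:3,:3]=R.from_euler('xyz',o["tcp_rot"]).as_matrix();T[:3,3]=o["tool_pos"];return T
def cam(name):
    o=sensors.get_obs();c=capture(name)
    c["c2w"]=toolT(o)@c["mount"] if "mount" in c else np.linalg.inv(c["view"])
    c["f"]=240/np.tan(np.radians(c["vfov"]/2));return c
def onplane(c,u,v,z):
    d=c["c2w"][:3,:3]@np.array([(u-c["cx"])/c["f"],(v-c["cy"])/c["f"],1]);p=c["c2w"][:3,3]
    return p+d*(z-p[2])/d[2]
def proj(c,P):
    q=np.linalg.inv(c["c2w"])@np.append(P,1);return np.array([c["cx"]+c["f"]*q[0]/q[2],c["cy"]+c["f"]*q[1]/q[2]])
E
python3 - <<'E'
from h import *
c=cam("top");f=c["frame"];print(c["c2w"][:3,3])
def crop(u,v,w,h,k=5): 
    return cv2.resize(f[v-h:v+h,u-w:u+w],None,fx=k,fy=k,interpolation=cv2.INTER_CUBIC)
a=crop(146,310,45,60);b=crop(490,300,45,60);d=crop(376,235,45,60)
cv2.imwrite("pics/crop1.png",cv2.resize(np.hstack([a[:,:450],b,d]),(800,356)))
o=sensors.get_obs();print(toolT(o).round(3))
E
```

```text
[ 4.07445044e+02 -1.09947018e+00  1.14164988e+03]
[[-0.00000e+00  4.05000e-01 -9.14000e-01  2.12505e+02]
 [ 1.00000e-03 -9.14000e-01 -4.05000e-01 -4.79821e+02]
 [-1.00000e+00 -1.00000e-03 -0.00000e+00  2.26301e+02]
 [ 0.00000e+00  0.00000e+00  0.00000e+00  1.00000e+00]]
```

View pics/crop1.png

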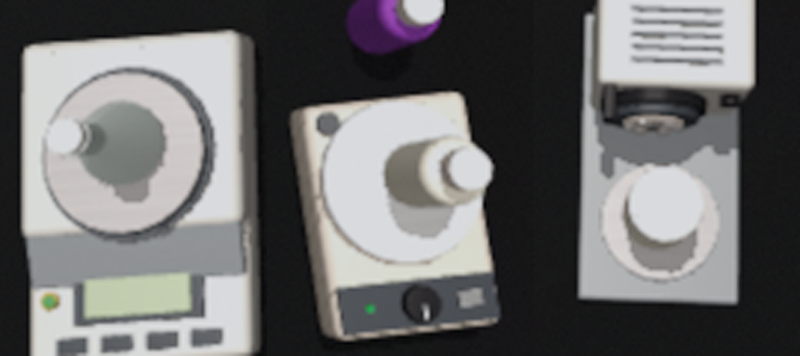

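Run:
```python
from h import *
c=cam("top");f=c["frame"];hsv=cv2.cvtColor(f,cv2.COLOR_BGR2HSV)
def P(n,u,v,z): print(n,onplane(c,u,v,z).round(1)[:2])
# crop px-> image: scale 800/1350*5
s=800/1350*5
def cp(k,x,y): # panel k
    ox=[101,445,331][k];oy=[250,240,175][k]
    px=x-[0,267,533][k]
    return ox+px/s, oy+y/s
P("pan",*cp(0,128,150),72);P("stopper",*cp(0,67,137),114+72);
P("plate",*cp(1,408,181),65);P("cap",*cp(1,470,168),106+65)
P("disc",*cp(2,661,222),16);P("lid",*cp(2,665,203),78)
for n,u,v,z in [("purpleflask stopper",211,306,114),("purple bottle cap",497,241,106),("vial cap",316,237,60),("beaker mouth",439,196,75),("mat",261,250,3),("matc1",236,227,3),("matc2",286,274,3),("wash top",177,184,150),("wash base",191,206,0),("pumphead tl",355,172,110),("pumphead tr",405,172,110),("tiss",382,125,80),("rackbl",200,148,0)]: P(n,u,v,z)
# edges orientation
for n,(u1,v1),(u2,v2),z in [("balance right",(186,262),(187,340),58),("stirrer right",cp(1,463,95),cp(1,497,320),50),("pump left",cp(2,592,15),cp(2,579,297),12)]:
    a=onplane(c,u1,v1,z)[:2]-onplane(c,u2,v2,z)[:2];print(n,np.degrees(np.arctan2(a[1],a[0])))
```

```text
pan [445.6 384.6]
stopper [450.3 385.3]
plate [ 444.4 -403.1]
cap [ 449.7 -407.2]
disc [ 568.9 -141.9]
lid [ 574.8 -137.6]
purpleflask stopper [432.6 225.2]
purple bottle cap [ 576.3 -406. ]
vial cap [593.   -1.2]
beaker mouth [ 687.9 -288.8]
mat [570.5 132.9]
matc1 [627.6 195.5]
matc2 [511.8  71.3]
wash top [694.2 300.9]
wash base [681.1 309.1]
pumphead tl [734.7 -90. ]
pumphead tr [ 734.9 -204.1]
tiss [ 860.9 -158.6]
rackbl [832.1 293.1]
balance right 3.397713896454689
stirrer right 4.714215621493597
pump left -3.2225300952274507
```

```bash
python3 -m crank '[{"dx":-3,"dy":0.2,"dz":-4,"spin":0.1},{"dx":-6,"dy":0.4,"dz":-8,"spin":0.2},{"dx":-9,"dy":0.6,"dz":-12,"spin":0.3},{"dx":-10.3,"dy":0.7,"dz":-16,"spin":0.417},{"dx":-10.3,"dy":0.7,"dz":-20.2,"spin":0.417},{"dx":-10.3,"dy":0.7,"dz":-20.2,"spin":0.417},{"dx":-10.3,"dy":0.7,"dz":-20.2,"spin":0.417}]' 100
python3 - <<'E'
from h import *
c=cam("wrist");cv2.imwrite("pics/w1.png",c["frame"]);o=sensors.get_obs();print(o["tool_pos"],o["joint_positions"]);print(toolT(o).round(3))
E
```

```text
time: 0.83
tool_pos: [404.2, -402.5, 330.5]
tcp_rot: [2.933, 1.568, -0.204]
contact_force: [0.4, 0.5, -0.3]
grip_width: 91.6
[ 402.00732007 -403.49238023  329.75430148] [-9.21855994e-01  3.73413295e-01  1.19707031e+00  1.30639569e-04
  1.57064264e+00  6.45148786e-01]
[[ 0.00000e+00  4.00000e-03 -1.00000e+00  4.02007e+02]
 [-0.00000e+00 -1.00000e+00 -4.00000e-03 -4.03492e+02]
 [-1.00000e+00  0.00000e+00 -0.00000e+00  3.29754e+02]
 [ 0.00000e+00  0.00000e+00  0.00000e+00  1.00000e+00]]
```

View pics/w1.png

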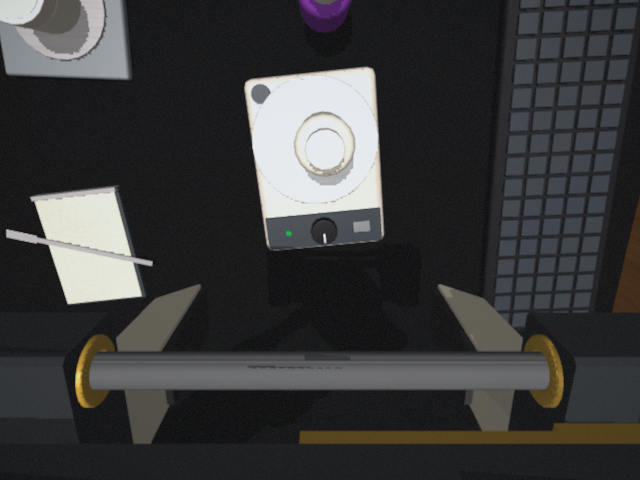

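The wrist view shows the white bottle (cap ≈ (325,149)) on the stirrer plate (centre ≈ (315,139)), with the purple bottle at the top edge (325,10). Now I measure the plate and cap.

Run:
```python
from h import *
c=cam("wrist");f=c["frame"]
k=cv2.resize(f[60:220,230:400],None,fx=4,fy=3.6,interpolation=cv2.INTER_CUBIC);cv2.imwrite("pics/w1c.png",k)
for n,u,v,z in [("plate",315,139,65),("cap",325,149,171)]: print(n,onplane(c,u,v,z).round(1))
for e in [(0,1),(62,1)]:pass
# predicted plate circle extents from estimates
p=onplane(c,315,139,65)
for d in [(62,0),(-62,0),(0,62),(0,-62)]: print(proj(c,p+[d[0],d[1],0]).round(1))
t=cam("top")
for n,u,v,z in [("plate",492.6,301,65),("cap",513.5,296.7,171)]: print(n,onplane(t,u,v,z).round(1), proj(c,onplane(t,u,v,z)))
```

```text
plate [ 445.7 -400.2   65. ]
cap [ 448.  -408.5  171. ]
[315.1  71. ]
[314.9 201.1]
[251.4 138.7]
[378.6 139.3]
plate [ 444.6 -403.1   65. ] [317.94455986 140.15365102]
cap [ 449.7 -407.2  171. ] [323.22383577 146.67934908]
```

View pics/w1c.png

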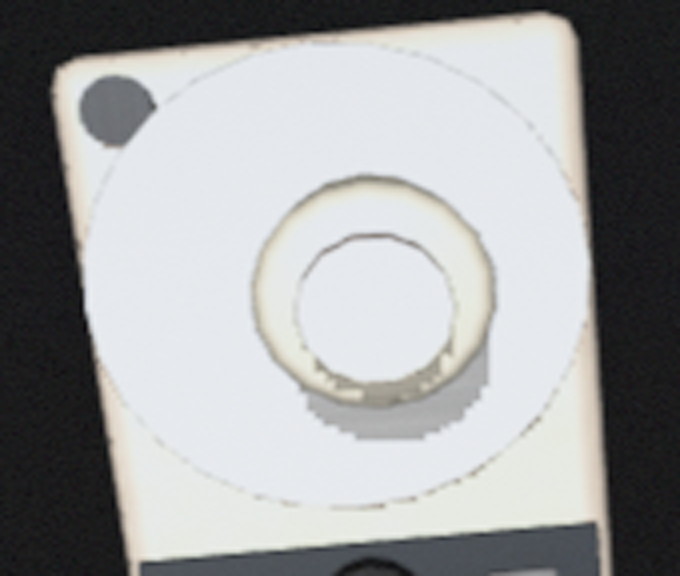

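```bash
cat >> h.py <<'E'
def fitc(c,pts,z):
    "fit a circle on plane z through pixel points"
    W=np.array([onplane(c,u,v,z)[:2] for u,v in pts])
    A=np.c_[2*W,np.ones(len(W))];s=np.linalg.lstsq(A,(W**2).sum(1),rcond=None)[0]
    r=np.sqrt(s[2]+s[0]**2+s[1]**2);res=np.hypot(*(W-s[:2]).T)-r
    return s[:2].round(1),r.round(1),res.std().round(2)
E
python3 - <<'E'
from h import *
for i in range(3):
    o=sensors.get_obs();print(o["tool_pos"],o["time"]);c=cam("wrist")
# plate edge pts from crop
def C(x,y):return (230+x/4,60+y/3.6)
print("plate",fitc(c,[C(84,280),C(590,265),C(325,42),C(340,508),C(500,95),C(157,100),C(545,400),C(130,415)],65))
print("cap",fitc(c,[C(297,305),C(456,305),C(376,234),C(323,256),C(432,256),C(310,350)],171))
print("body",fitc(c,[C(253,290),C(494,290),C(375,176),C(300,195),C(450,195)],65+77))
E
```

```text
[ 399.66596481 -404.66915241  329.18553442] 0.9833
[ 399.19885949 -404.99395106  329.23854121] 1.0333
[ 398.9843498  -405.16446393  329.28536442] 1.0833
plate (array([ 442.6, -400.5]), np.float64(61.8), np.float64(0.63))
cap (array([ 447.1, -409.6]), np.float64(14.6), np.float64(0.16))
body (array([ 448.9, -409.4]), np.float64(24.1), np.float64(0.35))
```

Run:
```python
from h import *
c=cam("wrist");f=c["frame"];np.save("pics/w2.npy",c["c2w"])
k=cv2.resize(f[60:220,230:400],None,fx=4,fy=3.6,interpolation=cv2.INTER_CUBIC);cv2.imwrite("pics/w2c.png",k)
t=cam("top")["frame"]
k=cv2.resize(t[260:360,440:540],None,fx=6,fy=6,interpolation=cv2.INTER_CUBIC);cv2.imwrite("pics/t2c.png",k)
```

```text
(no output)
```

View pics/w2c.png

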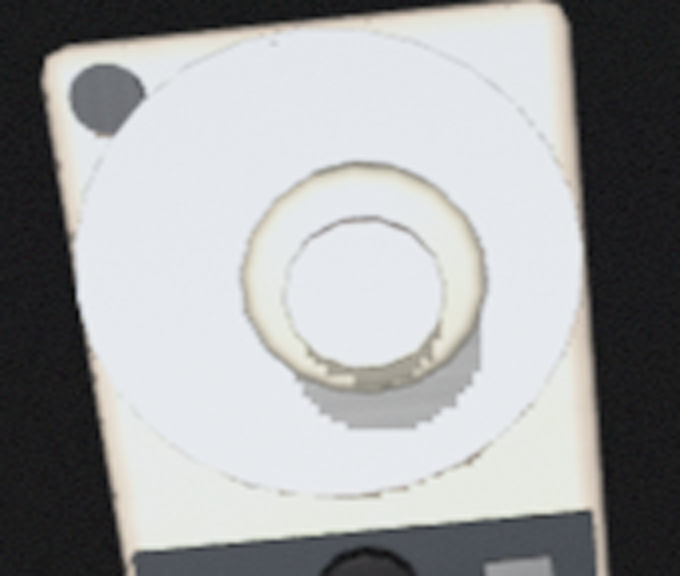

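View pics/t2c.png

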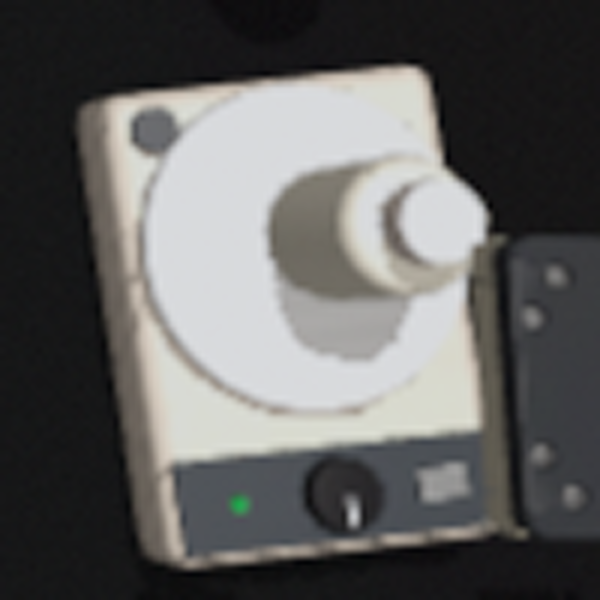

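Run:
```python
from h import *
for i in range(3):o=sensors.get_obs();c=cam("wrist")
print(o["tool_pos"])
c["c2w"]=np.load("pics/w2.npy")
def C(x,y):return (230+x/4,60+y/3.6)
print("plate",fitc(c,[C(78,265),C(584,250),C(320,28),C(340,496),C(490,85),C(148,92),C(540,385),C(120,395)],65))
print("cap",fitc(c,[C(285,292),C(444,292),C(364,216),C(300,250),C(425,245),C(300,345)],171))
t=cam("top")
def D(x,y):return (440+x/6,260+y/6)
print("plate",fitc(t,[D(142,235),D(295,83),D(400,115),D(160,160),D(165,325),D(305,413),D(400,388),D(462,310)],65))
print("cap",fitc(t,[D(400,215),D(487,222),D(440,175),D(445,265),D(415,252),D(475,190)],171))
```

```text
[ 399.39893581 -405.13924853  329.72778682]
plate (array([ 445.7, -399.2]), np.float64(61.5), np.float64(0.58))
cap (array([ 449.9, -407.5]), np.float64(14.9), np.float64(0.43))
plate (array([ 444.8, -399.5]), np.float64(62.5), np.float64(0.39))
cap (array([ 449.9, -408.1]), np.float64(15.2), np.float64(0.18))
```

```bash
python3 -m crank '[{"dx":0,"dy":0.1,"dz":-2.5},{"dx":0,"dy":0.3,"dz":-5.0},{"dx":2,"dy":0.3,"dz":-5.0},{"dx":4.5,"dy":0.3,"dz":-5.0},{"dx":7,"dy":0.3,"dz":-5.0},{"dx":9.5,"dy":0.3,"dz":-5.0},{"dx":12,"dy":0.3,"dz":-5.0},{"dx":14.5,"dy":0.3,"dz":-5.0},{"dx":17,"dy":0.3,"dz":-5.0},{"dx":19,"dy":0.3,"dz":-5.0},{"dx":20.5,"dy":0.3,"dz":-5.0},{"dx":21.5,"dy":0.3,"dz":-5.0},{"dx":21.8,"dy":0.3,"dz":-5.0},{"dx":21.8,"dy":0.3,"dz":-5.0},{"dx":21.8,"dy":0.3,"dz":-5.0},{"dx":21.8,"dy":0.3,"dz":-5.0}]' 100
python3 - <<'E'
from h import *
c=cam("wrist");a=c["frame"];cv2.imwrite("pics/w3.png",a)
E
```

```text
invalid input at $[0]: expected keys dx, dy, dz, spin
```

View pics/w3.png

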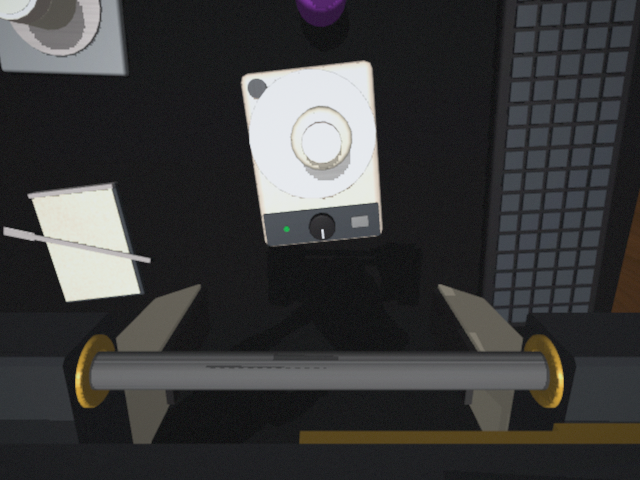

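The call was refused because every row needs all four keys; nothing moved. Retyping it.

```bash
python3 -m crank '[{"dx":0,"dy":0.3,"dz":-2.5,"spin":0},{"dx":0,"dy":0.3,"dz":-5,"spin":0},{"dx":2,"dy":0.3,"dz":-5,"spin":0},{"dx":4.5,"dy":0.3,"dz":-5,"spin":0},{"dx":7,"dy":0.3,"dz":-5,"spin":0},{"dx":9.5,"dy":0.3,"dz":-5,"spin":0},{"dx":12,"dy":0.3,"dz":-5,"spin":0},{"dx":14.5,"dy":0.3,"dz":-5,"spin":0},{"dx":17,"dy":0.3,"dz":-5,"spin":0},{"dx":19,"dy":0.3,"dz":-5,"spin":0},{"dx":20.5,"dy":0.3,"dz":-5,"spin":0},{"dx":21.5,"dy":0.3,"dz":-5,"spin":0},{"dx":21.8,"dy":0.3,"dz":-5,"spin":0},{"dx":21.8,"dy":0.3,"dz":-5,"spin":0},{"dx":21.8,"dy":0.3,"dz":-5,"spin":0},{"dx":21.8,"dy":0.3,"dz":-5,"spin":0}]' 100
python3 - <<'E'
from h import *
c=cam("wrist");a=c["frame"];cv2.imwrite("pics/w4.png",a)
E
```

```text
time: 2.82
tool_pos: [450.6, -408.3, 113.0]
tcp_rot: [2.267, 1.568, -0.875]
contact_force: [0.5, 0.4, 0.7]
grip_width: 91.6
```

View pics/w4.png

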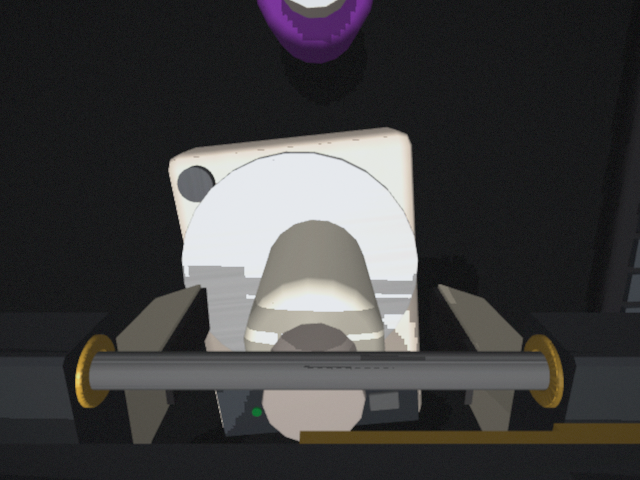

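The bottle (315,330) stands between the fingers. Next I close on it.

```bash
python3 -m crank '[{"dx":0,"dy":0,"dz":0,"spin":0},{"dx":0,"dy":0,"dz":0,"spin":0},{"dx":0,"dy":0,"dz":0,"spin":0},{"dx":0,"dy":0,"dz":0,"spin":0},{"dx":0,"dy":0,"dz":0,"spin":0},{"dx":0,"dy":0,"dz":0,"spin":0},{"dx":0,"dy":0,"dz":0,"spin":0},{"dx":0,"dy":0,"dz":0,"spin":0},{"dx":0,"dy":0,"dz":0,"spin":0},{"dx":0,"dy":0,"dz":0,"spin":0}]' 0
python3 - <<'E'
from h import *
o=sensors.get_obs();print(o["grip_width"],o["contact_force"],o["tool_pos"])
E
```

```text
time: 3.7
tool_pos: [450.1, -407.6, 111.7]
tcp_rot: [-1.041, 1.571, 2.1]
contact_force: [0.6, 1.4, 0.3]
grip_width: 49.2
49.17177207049677 [0.6126183  1.36492054 0.28476372] [ 450.08547135 -407.58600858  111.70243183]
```

```bash
python3 -m crank '[{"dx":-0.5,"dy":0,"dz":0,"spin":0},{"dx":-1.5,"dy":0,"dz":0,"spin":0},{"dx":-3,"dy":0,"dz":0,"spin":0},{"dx":-5,"dy":0,"dz":0,"spin":0},{"dx":-7.5,"dy":0,"dz":0,"spin":0},{"dx":-10,"dy":0,"dz":0,"spin":0},{"dx":-12.5,"dy":0,"dz":0,"spin":0},{"dx":-15,"dy":0,"dz":0,"spin":0},{"dx":-17,"dy":0,"dz":0,"spin":0},{"dx":-18,"dy":0,"dz":0,"spin":0},{"dx":-18,"dy":0,"dz":0,"spin":0}]'
python3 -m crank '[{"dx":0,"dy":-1,"dz":-0.2,"spin":0},{"dx":0,"dy":-3,"dz":-0.6,"spin":0},{"dx":0,"dy":-6,"dz":-1.3,"spin":0},{"dx":0,"dy":-9,"dz":-2,"spin":0},{"dx":0,"dy":-12,"dz":-2.7,"spin":0},{"dx":0,"dy":-15,"dz":-3.4,"spin":0},{"dx":0,"dy":-18,"dz":-4,"spin":0},{"dx":0,"dy":-21.5,"dz":-4.8,"spin":0},{"dx":0,"dy":-25,"dz":-5.5,"spin":0},{"dx":0,"dy":-28.5,"dz":-6.3,"spin":0},{"dx":0,"dy":-32,"dz":-7.1,"spin":0},{"dx":0,"dy":-35.5,"dz":-7.9,"spin":0},{"dx":0,"dy":-39,"dz":-8.7,"spin":0},{"dx":0,"dy":-42.5,"dz":-9.4,"spin":0},{"dx":0,"dy":-46,"dz":-10.2,"spin":0},{"dx":0,"dy":-49,"dz":-10.9,"spin":0},{"dx":0,"dy":-51.5,"dz":-11.4,"spin":0},{"dx":0,"dy":-53.2,"dz":-11.8,"spin":0},{"dx":0,"dy":-54.1,"dz":-12,"spin":0},{"dx":0,"dy":-54.1,"dz":-12,"spin":0}]'
python3 - <<'E'
from h import *
c=cam("wrist");c=cam("wrist");a=c["frame"];cv2.imwrite("pics/w5.png",a);o=sensors.get_obs();print(toolT(o).round(3))
E
```

```text
time: 4.62
tool_pos: [450.7, -408.4, 294.9]
tcp_rot: [2.268, 1.565, -0.873]
contact_force: [1.0, 0.1, -2.4]
grip_width: 48.8
time: 6.28
tool_pos: [569.3, 135.3, 289.9]
tcp_rot: [-0.022, 1.568, 3.122]
contact_force: [-0.3, -0.7, -1.4]
grip_width: 48.9
[[-2.00000e-03  0.00000e+00 -1.00000e+00  5.69588e+02]
 [-1.00000e-03 -1.00000e+00 -0.00000e+00  1.32862e+02]
 [-1.00000e+00  1.00000e-03  2.00000e-03  2.90664e+02]
 [ 0.00000e+00  0.00000e+00  0.00000e+00  1.00000e+00]]
```

View pics/w5.png

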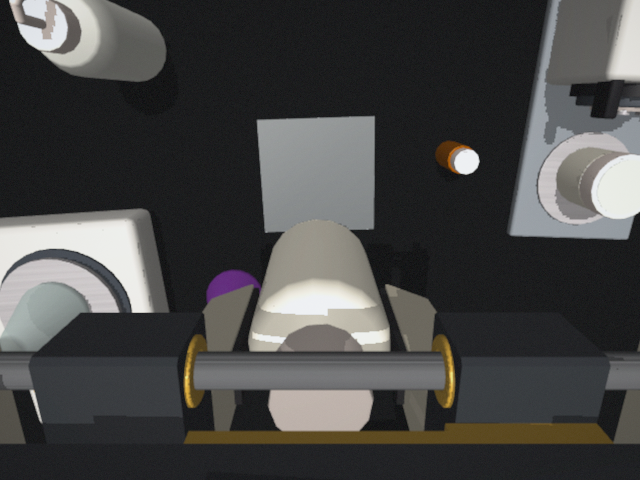

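Run:
```python
from h import *
c=cam("wrist");P=[onplane(c,u,v,3) for u,v in [(258,120),(374,116),(264,232),(374,229)]]
print(np.round(P,1),np.mean(P,0),sensors.get_obs()["tool_pos"])
```

```text
[[629.4 193.7   3. ]
 [633.4  76.3   3. ]
 [510.4 192.3   3. ]
 [513.9  71.5   3. ]] [571.75945154 133.43447281   3.        ] [569.75972344 132.3690666  291.06842107]
```

```bash
python3 -m crank '[{"dx":1,"dy":0,"dz":0,"spin":0},{"dx":3,"dy":0,"dz":0,"spin":0},{"dx":6,"dy":0,"dz":0,"spin":0},{"dx":9,"dy":0,"dz":0,"spin":0},{"dx":12,"dy":0,"dz":0,"spin":0},{"dx":15,"dy":0,"dz":0,"spin":0},{"dx":18,"dy":0,"dz":0,"spin":0},{"dx":20.5,"dy":0,"dz":0,"spin":0},{"dx":22,"dy":0,"dz":0,"spin":0},{"dx":23,"dy":0,"dz":0,"spin":0},{"dx":23.5,"dy":0,"dz":0,"spin":0},{"dx":23.8,"dy":0,"dz":0,"spin":0},{"dx":24,"dy":0,"dz":0,"spin":0},{"dx":24.1,"dy":0,"dz":0,"spin":0},{"dx":24.1,"dy":0,"dz":0,"spin":0},{"dx":24.1,"dy":0,"dz":0,"spin":0}]'
python3 - <<'E'
from h import *
for i in range(4):
  cam("top");o=sensors.get_obs();print(o["tool_pos"].round(2),o["contact_force"].round(2))
E
```

```text
time: 7.77
tool_pos: [570.7, 133.3, 51.5]
tcp_rot: [-3.085, 1.569, 0.056]
contact_force: [-0.1, 0.3, -1.7]
grip_width: 48.7
[570.6  133.35  51.4 ] [ 0.09  0.92 -2.28]
[570.54 133.34  51.29] [-0.51  1.02 -2.14]
[570.47 133.33  51.19] [-0.19  1.02 -1.07]
[570.39 133.33  51.07] [ 0.03  0.71 -1.43]
```

```bash
python3 -m crank '[{"dx":0.05,"dy":0,"dz":0,"spin":0},{"dx":0.1,"dy":0,"dz":0,"spin":0},{"dx":0.1,"dy":0,"dz":0,"spin":0},{"dx":0.1,"dy":0,"dz":0,"spin":0}]'
```

```text
time: 8.3
tool_pos: [570.3, 133.3, 49.7]
tcp_rot: [2.635, 1.571, -0.507]
contact_force: [0.2, -0.7, -1.8]
grip_width: 48.9
```

```bash
python3 -m crank '[{"dx":0.05,"dy":0,"dz":0,"spin":0},{"dx":0.08,"dy":0,"dz":0,"spin":0},{"dx":0.1,"dy":0,"dz":0,"spin":0},{"dx":0.1,"dy":0,"dz":0,"spin":0}]'
```

```text
time: 8.63
tool_pos: [570.4, 133.3, 49.6]
tcp_rot: [3.065, 1.57, -0.077]
contact_force: [-2.1, -0.4, 6.6]
grip_width: 49.0
```

```bash
python3 -m crank '[{"dx":0,"dy":0,"dz":0,"spin":0},{"dx":0,"dy":0,"dz":0,"spin":0},{"dx":0,"dy":0,"dz":0,"spin":0},{"dx":0,"dy":0,"dz":0,"spin":0},{"dx":0,"dy":0,"dz":0,"spin":0},{"dx":0,"dy":0,"dz":0,"spin":0},{"dx":0,"dy":0,"dz":0,"spin":0},{"dx":-1,"dy":0,"dz":0,"spin":0},{"dx":-3,"dy":0,"dz":0,"spin":0},{"dx":-6,"dy":0,"dz":0,"spin":0},{"dx":-10,"dy":0,"dz":0,"spin":0},{"dx":-14,"dy":0,"dz":0,"spin":0},{"dx":-18,"dy":0,"dz":0,"spin":0},{"dx":-22,"dy":0,"dz":0,"spin":0},{"dx":-25,"dy":0,"dz":0,"spin":0},{"dx":-28,"dy":0,"dz":0,"spin":0},{"dx":-28,"dy":0,"dz":0,"spin":0},{"dx":-28,"dy":0,"dz":0,"spin":0}]' 100
python3 -m crank '[{"dx":0,"dy":-2,"dz":1,"spin":0},{"dx":0,"dy":-5,"dz":3,"spin":0},{"dx":0,"dy":-8,"dz":5,"spin":0},{"dx":0,"dy":-11,"dz":7.5,"spin":0},{"dx":0,"dy":-14,"dz":10,"spin":0},{"dx":0,"dy":-17,"dz":12,"spin":0},{"dx":0,"dy":-20,"dz":14,"spin":0},{"dx":0,"dy":-23,"dz":16,"spin":0},{"dx":0,"dy":-25.2,"dz":17,"spin":0},{"dx":0,"dy":-25.2,"dz":17,"spin":0},{"dx":0,"dy":-25.2,"dz":17,"spin":0},{"dx":0,"dy":-25.2,"dz":17,"spin":0},{"dx":0,"dy":-25.2,"dz":17,"spin":0}]'
python3 - <<'E'
from h import *
for i in range(6): c=cam("wrist")
f=c["frame"];cv2.imwrite("pics/w6.png",f);np.save("pics/w6.npy",c["c2w"]);print(c["c2w"].round(3))
t=cam("top")["frame"];cv2.imwrite("pics/t6.png",cv2.resize(t[160:360,90:340],None,fx=3,fy=3,interpolation=cv2.INTER_CUBIC))
E
```

```text
time: 10.13
tool_pos: [570.6, 133.4, 331.3]
tcp_rot: [-3.068, 1.566, 0.074]
contact_force: [0.8, -0.2, -0.3]
grip_width: 91.8
time: 11.22
tool_pos: [400.8, 384.2, 328.1]
tcp_rot: [0.966, 1.569, -2.177]
contact_force: [0.9, -0.4, 0.6]
grip_width: 92.0
[[-1.00000e-03 -9.53000e-01 -3.04000e-01  4.82403e+02]
 [-1.00000e+00  1.00000e-03  0.00000e+00  3.83921e+02]
 [ 0.00000e+00  3.04000e-01 -9.53000e-01  4.86974e+02]
 [ 0.00000e+00  0.00000e+00  0.00000e+00  1.00000e+00]]
```

View pics/w6.png

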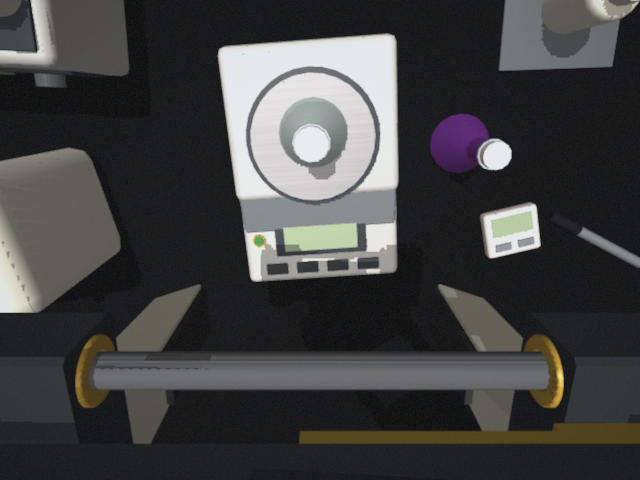

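View pics/t6.png

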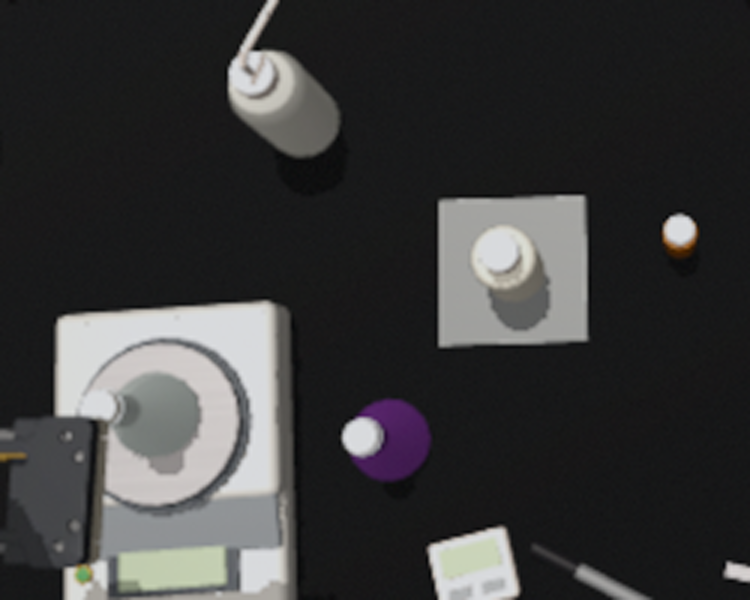

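The bottle stands on the mat (top crop (505,255)). The clear flask is on the pan at (311,143), and the purple flask at (465,145) is clear of it. Close crop next.

Run:
```python
import cv2
f=cv2.imread("pics/w6.png");cv2.imwrite("pics/w6c.png",cv2.resize(f[60:210,240:390],None,fx=4,fy=4,interpolation=cv2.INTER_CUBIC))
```

```text
(no output)
```

View pics/w6c.png

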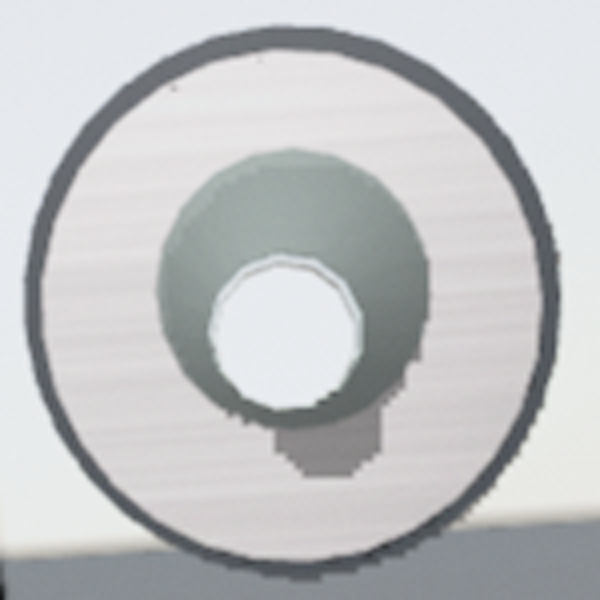

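Run:
```python
from h import *
c=cam("wrist");c["c2w"]=np.load("pics/w6.npy")
C=lambda x,y:(240+x/4,60+y/4)
print("pan",fitc(c,[C(42,310),C(543,290),C(280,48),C(310,562),C(460,120),C(120,135),C(110,470),C(470,490)],72))
print("stop",fitc(c,[C(212,335),C(362,335),C(287,262),C(287,411),C(237,285),C(337,285)],186))
print("foot",fitc(c,[C(157,290),C(430,290),C(290,148),C(200,185),C(390,190)],82))
t=cam("top");T=lambda x,y:(90+x/3,160+y/3)
print("pan t",fitc(t,[T(165,340),T(240,420),T(160,508),T(220,368),T(220,480),T(100,370)],72))
print("foot t",fitc(t,[T(200,415),T(157,373),T(160,457),T(188,385),T(188,445)],82))
```

```text
pan (array([444.6, 388.7]), np.float64(59.4), np.float64(0.84))
stop (array([451.5, 388.9]), np.float64(12.8), np.float64(0.24))
foot (array([451.6, 389.1]), np.float64(31.7), np.float64(0.05))
pan t (array([443.6, 388. ]), np.float64(62.1), np.float64(1.03))
foot t (array([450. , 384.7]), np.float64(31.2), np.float64(0.51))
```

```bash
python3 -m crank '[{"dx":0,"dy":-0.3,"dz":-2.5,"spin":0},{"dx":0,"dy":-0.35,"dz":-5.1,"spin":0},{"dx":2,"dy":-0.35,"dz":-5.1,"spin":0},{"dx":5,"dy":-0.35,"dz":-5.1,"spin":0},{"dx":8,"dy":-0.35,"dz":-5.1,"spin":0},{"dx":11,"dy":-0.35,"dz":-5.1,"spin":0},{"dx":14,"dy":-0.35,"dz":-5.1,"spin":0},{"dx":16.5,"dy":-0.35,"dz":-5.1,"spin":0},{"dx":18,"dy":-0.35,"dz":-5.1,"spin":0},{"dx":18.8,"dy":-0.35,"dz":-5.1,"spin":0},{"dx":19,"dy":-0.35,"dz":-5.1,"spin":0},{"dx":19,"dy":-0.35,"dz":-5.1,"spin":0},{"dx":19,"dy":-0.35,"dz":-5.1,"spin":0},{"dx":19,"dy":-0.35,"dz":-5.1,"spin":0},{"dx":19,"dy":-0.35,"dz":-5.1,"spin":0}]' 100
python3 - <<'E'
from h import *
for i in range(3): c=cam("wrist")
a=c["frame"];cv2.imwrite("pics/w7.png",a);print(sensors.get_obs()["tool_pos"])
E
```

```text
time: 12.92
tool_pos: [451.8, 389.2, 139.9]
tcp_rot: [-2.594, 1.569, 0.547]
contact_force: [0.7, -0.2, -0.4]
grip_width: 91.8
[451.44821139 388.91879993 139.25322172]
```

View pics/w7.png

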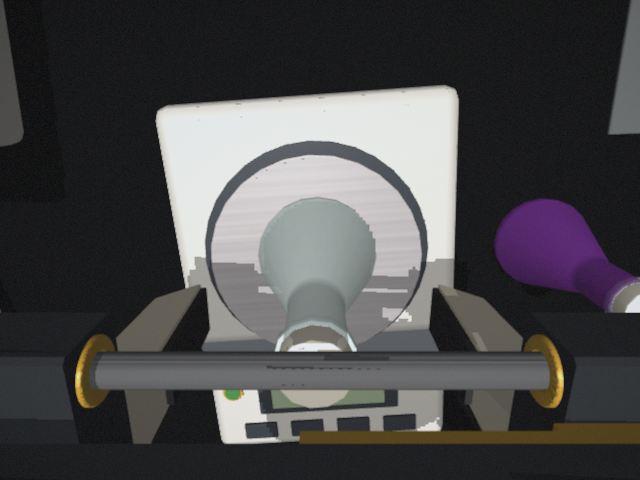

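The flask neck (317,310) is centred between the fingers, so I close.

```bash
python3 -m crank '[{"dx":0,"dy":0,"dz":0,"spin":0},{"dx":0,"dy":0,"dz":0,"spin":0},{"dx":0,"dy":0,"dz":0,"spin":0},{"dx":0,"dy":0,"dz":0,"spin":0},{"dx":0,"dy":0,"dz":0,"spin":0},{"dx":0,"dy":0,"dz":0,"spin":0},{"dx":0,"dy":0,"dz":0,"spin":0},{"dx":0,"dy":0,"dz":0,"spin":0},{"dx":0,"dy":0,"dz":0,"spin":0},{"dx":0,"dy":0,"dz":0,"spin":0},{"dx":0,"dy":0,"dz":0,"spin":0},{"dx":0,"dy":0,"dz":0,"spin":0}]' 0
python3 -m crank '[{"dx":0,"dy":0,"dz":0,"spin":0},{"dx":-0.3,"dy":0,"dz":0,"spin":0},{"dx":-0.6,"dy":0,"dz":0,"spin":0},{"dx":-1,"dy":0,"dz":0,"spin":0},{"dx":-1,"dy":0,"dz":0,"spin":0},{"dx":-1,"dy":0,"dz":0,"spin":0}]'
python3 - <<'E'
from h import *
for i in range(3): c=cam("wrist")
a=c["frame"];cv2.imwrite("pics/w8.png",a);print(sensors.get_obs()["tool_pos"])
E
```

```text
time: 14.07
tool_pos: [451.1, 388.7, 138.5]
tcp_rot: [0.797, 1.57, -2.345]
contact_force: [1.1, -0.2, -1.9]
grip_width: 24.0
time: 14.57
tool_pos: [451.5, 388.9, 149.2]
tcp_rot: [-2.652, 1.57, 0.49]
contact_force: [-0.8, -0.3, -1.8]
grip_width: 23.5
[451.17790978 388.74872343 148.57592266]
```

View pics/w8.png

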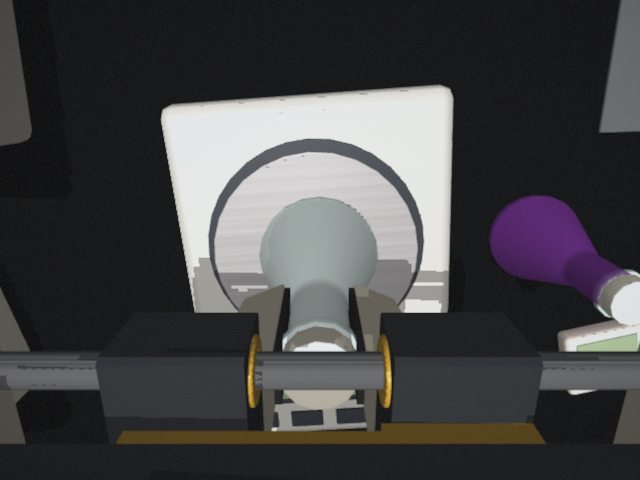

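```bash
python3 -m crank '[{"dx":-1,"dy":0,"dz":0,"spin":0},{"dx":-3,"dy":0,"dz":0,"spin":0},{"dx":-5.5,"dy":0,"dz":0,"spin":0},{"dx":-8.5,"dy":0,"dz":0,"spin":0},{"dx":-11.5,"dy":0,"dz":0,"spin":0},{"dx":-14.5,"dy":0,"dz":0,"spin":0},{"dx":-16.5,"dy":0,"dz":0,"spin":0},{"dx":-17.5,"dy":0,"dz":0,"spin":0},{"dx":-18,"dy":0,"dz":0,"spin":0},{"dx":-18,"dy":0,"dz":0,"spin":0}]'
python3 -m crank '[{"dx":0,"dy":0.7,"dz":0,"spin":0},{"dx":0,"dy":2,"dz":0,"spin":0},{"dx":0,"dy":4,"dz":0,"spin":0},{"dx":0,"dy":6.5,"dz":0,"spin":0},{"dx":0,"dy":9,"dz":0,"spin":0},{"dx":0,"dy":12,"dz":0,"spin":0},{"dx":0,"dy":15,"dz":0.1,"spin":0},{"dx":0,"dy":18,"dz":0.1,"spin":0},{"dx":0,"dy":21,"dz":0.1,"spin":0},{"dx":0,"dy":24,"dz":0.2,"spin":0},{"dx":0,"dy":27,"dz":0.2,"spin":0},{"dx":0,"dy":30,"dz":0.2,"spin":0},{"dx":0,"dy":33,"dz":0.3,"spin":0},{"dx":0,"dy":35.5,"dz":0.3,"spin":0},{"dx":0,"dy":38,"dz":0.3,"spin":0},{"dx":0,"dy":40,"dz":0.3,"spin":0},{"dx":0,"dy":41.5,"dz":0.3,"spin":0},{"dx":0,"dy":42,"dz":0.3,"spin":0},{"dx":0,"dy":42,"dz":0.3,"spin":0}]'
python3 -m crank '[{"dx":0,"dy":0.7,"dz":0,"spin":0},{"dx":0,"dy":2,"dz":0,"spin":0},{"dx":0,"dy":4,"dz":0,"spin":0},{"dx":0,"dy":6.5,"dz":0,"spin":0},{"dx":0,"dy":9,"dz":0,"spin":0},{"dx":0,"dy":12,"dz":0.1,"spin":0},{"dx":0,"dy":15,"dz":0.1,"spin":0},{"dx":0,"dy":18,"dz":0.1,"spin":0},{"dx":0,"dy":21,"dz":0.2,"spin":0},{"dx":0,"dy":24,"dz":0.2,"spin":0},{"dx":0,"dy":27,"dz":0.2,"spin":0},{"dx":0,"dy":29.5,"dz":0.3,"spin":0},{"dx":0,"dy":32,"dz":0.3,"spin":0},{"dx":0,"dy":34,"dz":0.3,"spin":0},{"dx":0,"dy":35.5,"dz":0.3,"spin":0},{"dx":0,"dy":36.4,"dz":0.3,"spin":0},{"dx":0,"dy":36.8,"dz":0.3,"spin":0},{"dx":0,"dy":36.8,"dz":0.3,"spin":0},{"dx":0,"dy":36.8,"dz":0.3,"spin":0}]'
python3 - <<'E'
from h import *
for i in range(6): c=cam("wrist")
a=c["frame"];cv2.imwrite("pics/w9.png",a);print(sensors.get_obs()["tool_pos"]);print("plate at", proj(c,[445.2,-399.4,65]))
E
```

```text
time: 15.55
tool_pos: [451.3, 388.8, 329.2]
tcp_rot: [-2.613, 1.57, 0.528]
contact_force: [0.2, 0.2, -1.9]
grip_width: 23.5
time: 17.13
tool_pos: [447.5, -32.1, 327.4]
tcp_rot: [-0.165, 1.568, 2.974]
contact_force: [-1.0, 0.8, -1.7]
grip_width: 23.7
time: 18.72
tool_pos: [445.4, -398.3, 328.6]
tcp_rot: [-1.419, 1.57, 1.723]
contact_force: [0.4, 0.1, -1.8]
grip_width: 23.7
[ 445.23910827 -398.65443905  329.04398769]
plate at [319.02688822 183.60417124]
```

View pics/w9.png

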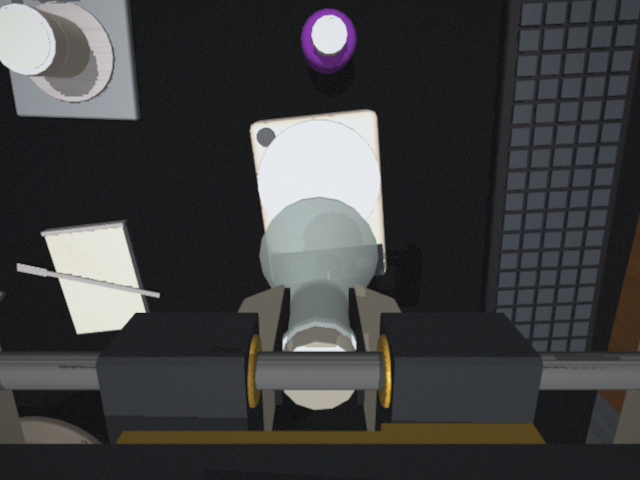

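```bash
python3 -m crank '[{"dx":0.7,"dy":0,"dz":0,"spin":0},{"dx":2,"dy":0,"dz":0,"spin":0},{"dx":4,"dy":0,"dz":0,"spin":0},{"dx":6.5,"dy":0,"dz":0,"spin":0},{"dx":9,"dy":0,"dz":0,"spin":0},{"dx":11.5,"dy":0,"dz":0,"spin":0},{"dx":14,"dy":0,"dz":0,"spin":0},{"dx":16,"dy":0,"dz":0,"spin":0},{"dx":17.5,"dy":0,"dz":0,"spin":0},{"dx":18.5,"dy":0,"dz":0,"spin":0},{"dx":19,"dy":0,"dz":0,"spin":0},{"dx":19.3,"dy":0,"dz":0,"spin":0},{"dx":19.5,"dy":0,"dz":0,"spin":0},{"dx":19.6,"dy":0,"dz":0,"spin":0},{"dx":19.6,"dy":0,"dz":0,"spin":0},{"dx":19.6,"dy":0,"dz":0,"spin":0},{"dx":19.6,"dy":0,"dz":0,"spin":0}]'
python3 -m crank '[{"dx":0.05,"dy":0,"dz":0,"spin":0},{"dx":0.1,"dy":0,"dz":0,"spin":0},{"dx":0.1,"dy":0,"dz":0,"spin":0},{"dx":0.1,"dy":0,"dz":0,"spin":0}]'
```

```text
time: 20.43
tool_pos: [445.3, -399.4, 133.3]
tcp_rot: [2.25, 1.57, -0.892]
contact_force: [-1.2, -0.1, -1.0]
grip_width: 23.7
time: 20.77
tool_pos: [445.1, -399.2, 131.7]
tcp_rot: [1.482, 1.571, -1.66]
contact_force: [-0.1, 0.3, -1.5]
grip_width: 23.7
```

```bash
python3 -m crank '[{"dx":0.04,"dy":0,"dz":0,"spin":0},{"dx":0.08,"dy":0,"dz":0,"spin":0},{"dx":0.1,"dy":0,"dz":0,"spin":0},{"dx":0.1,"dy":0,"dz":0,"spin":0}]'
python3 - <<'E'
from h import *
for i in range(3): c=cam("wrist")
a=c["frame"];cv2.imwrite("pics/w10.png",a);print(sensors.get_obs()["contact_force"])
E
```

```text
time: 21.1
tool_pos: [445.3, -399.2, 131.4]
tcp_rot: [2.319, 1.57, -0.822]
contact_force: [-1.4, 2.1, 4.6]
grip_width: 23.6
[-0.736757    2.46967873  5.37693792]
```

View pics/w10.png

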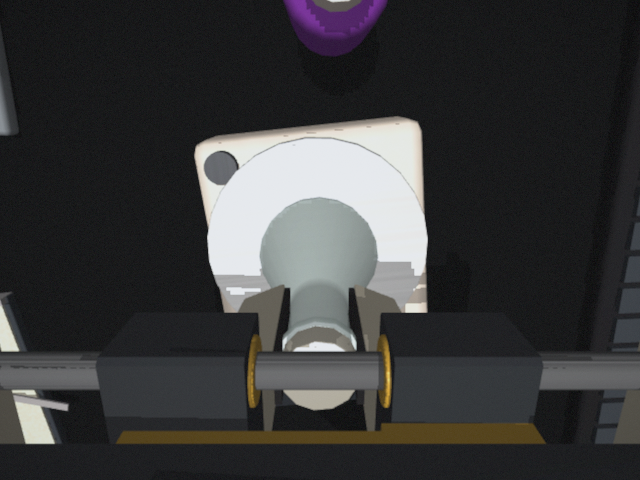

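```bash
python3 -m crank '[{"dx":0,"dy":0,"dz":0,"spin":0},{"dx":0,"dy":0,"dz":0,"spin":0},{"dx":0,"dy":0,"dz":0,"spin":0},{"dx":0,"dy":0,"dz":0,"spin":0},{"dx":0,"dy":0,"dz":0,"spin":0},{"dx":0,"dy":0,"dz":0,"spin":0},{"dx":0,"dy":0,"dz":0,"spin":0},{"dx":0,"dy":0,"dz":0,"spin":0},{"dx":-1,"dy":0,"dz":0,"spin":0},{"dx":-3,"dy":0,"dz":0,"spin":0},{"dx":-6,"dy":0,"dz":0,"spin":0},{"dx":-10,"dy":0,"dz":0,"spin":0},{"dx":-14,"dy":0,"dz":0,"spin":0},{"dx":-18,"dy":0,"dz":0,"spin":0},{"dx":-20,"dy":0,"dz":0,"spin":0},{"dx":-20,"dy":0,"dz":0,"spin":0},{"dx":-20,"dy":0,"dz":0,"spin":0}]' 100
python3 -m crank '[{"dx":0,"dy":-3,"dz":-1,"spin":0},{"dx":0,"dy":-6,"dz":-2,"spin":0},{"dx":1,"dy":-9,"dz":-3,"spin":0},{"dx":2,"dy":-12,"dz":-4,"spin":0},{"dx":3,"dy":-15,"dz":-5,"spin":0},{"dx":4,"dy":-18,"dz":-6,"spin":0},{"dx":5,"dy":-21,"dz":-7,"spin":0},{"dx":6,"dy":-24,"dz":-8,"spin":0},{"dx":7.1,"dy":-26,"dz":-8,"spin":0},{"dx":7.1,"dy":-26,"dz":-8,"spin":0},{"dx":7.1,"dy":-26,"dz":-8,"spin":0},{"dx":7.1,"dy":-26,"dz":-8,"spin":0}]'
python3 - <<'E'
from h import *
for i in range(6): c=cam("wrist")
f=c["frame"];cv2.imwrite("pics/w11.png",f);np.save("pics/w11.npy",c["c2w"]);print(sensors.get_obs()["tool_pos"])
t=cam("top")["frame"];cv2.imwrite("pics/t11.png",cv2.resize(t[170:370,330:580],None,fx=3,fy=3,interpolation=cv2.INTER_CUBIC))
E
```

```text
time: 22.67
tool_pos: [445.3, -399.4, 332.6]
tcp_rot: [2.267, 1.567, -0.874]
contact_force: [-0.3, -0.1, -0.3]
grip_width: 91.7
time: 23.67
tool_pos: [524.9, -139.7, 259.2]
tcp_rot: [0.102, 1.57, -3.04]
contact_force: [-0.5, -0.1, 1.2]
grip_width: 91.5
[ 525.08796911 -140.05380588  259.90055224]
```

View pics/w11.png

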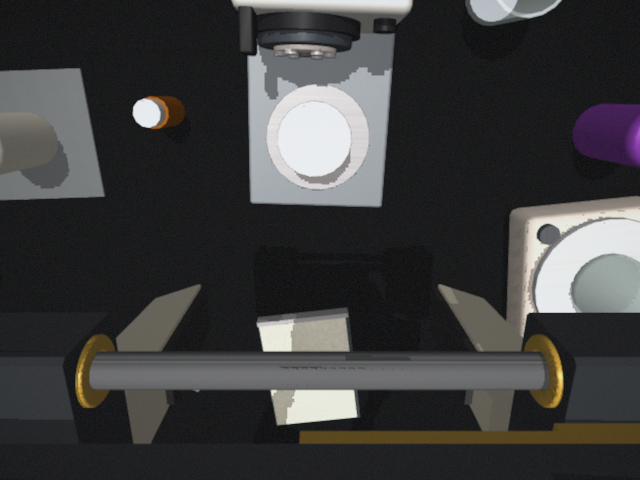

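View pics/t11.png

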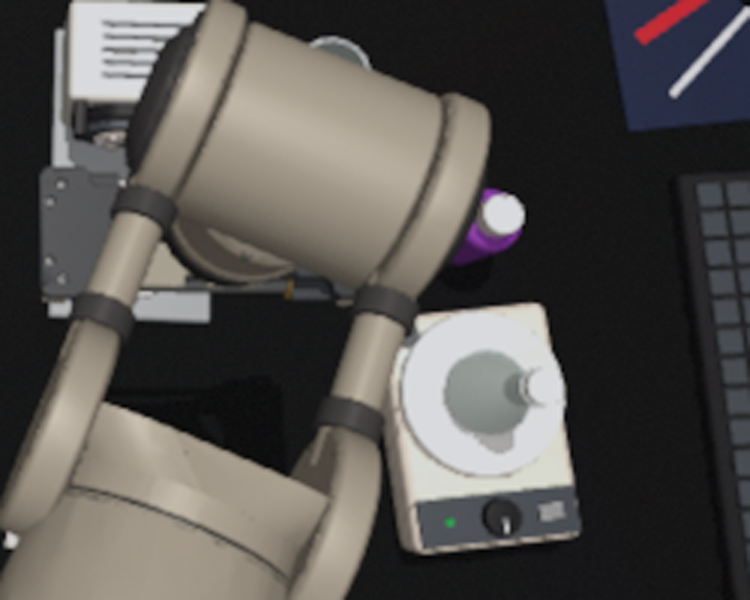

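The flask stands on the stirrer plate (top crop (487,390)). The jar lid is at wrist (314,139) on the disc (318,137). The vial (155,112) and beaker (510,5) are well clear. Close crop next.

Run:
```python
import cv2
f=cv2.imread("pics/w11.png");cv2.imwrite("pics/w11c.png",cv2.resize(f[75:200,255:385],None,fx=5,fy=4.8,interpolation=cv2.INTER_CUBIC))
```

```text
(no output)
```

View pics/w11c.png

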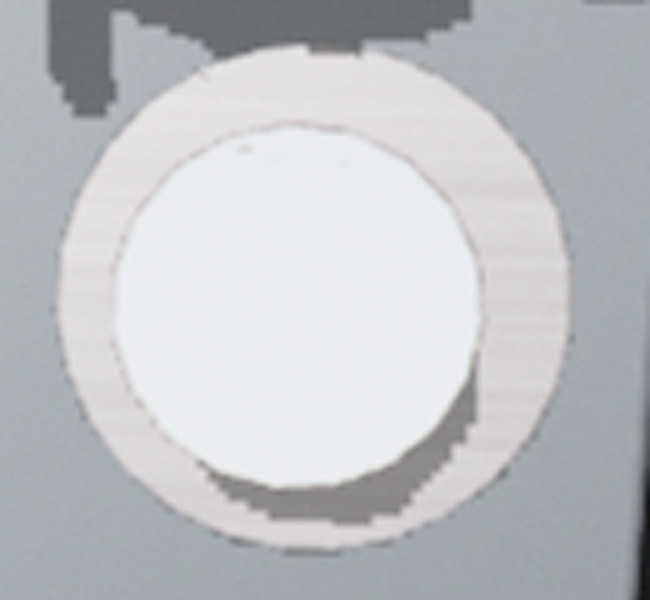

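Run:
```python
from h import *
c=cam("wrist");c["c2w"]=np.load("pics/w11.npy")
C=lambda x,y:(255+x/5,75+y/4.8)
print("disc",fitc(c,[C(58,305),C(570,290),C(310,43),C(315,550),C(490,110),C(125,115),C(120,470),C(505,470)],16))
print("lid",fitc(c,[C(113,305),C(483,305),C(297,124),C(297,488),C(170,175),C(425,175),C(170,440),C(425,440)],78))
t=cam("top")
# earlier top crop (crop1 panel 3): scale
s=800/1350*5
T=lambda x,y:(331+(x-533)/s,175+y/s)
print("disc t",fitc(t,[T(603,222),T(718,222),T(655,166),T(660,281),T(618,258),T(703,262)],16))
print("lid t",fitc(t,[T(627,203),T(704,203),T(665,166),T(665,241)],78))
```

```text
disc (array([ 571. , -139.7]), np.float64(48.0), np.float64(0.47))
lid (array([ 575.6, -137.6]), np.float64(29.1), np.float64(0.11))
disc t (array([ 568.5, -141.8]), np.float64(46.9), np.float64(0.61))
lid t (array([ 574.6, -138. ]), np.float64(29.6), np.float64(0.22))
```

```bash
python3 -m crank '[{"dx":0,"dy":-0.2,"dz":-2.5,"spin":0},{"dx":0,"dy":-0.2,"dz":-5,"spin":0},{"dx":2,"dy":-0.2,"dz":-5,"spin":0},{"dx":5,"dy":-0.2,"dz":-5,"spin":0},{"dx":8,"dy":-0.2,"dz":-5,"spin":0},{"dx":11,"dy":-0.2,"dz":-5,"spin":0},{"dx":14,"dy":-0.2,"dz":-5,"spin":0},{"dx":17,"dy":-0.2,"dz":-5,"spin":0},{"dx":19.5,"dy":-0.2,"dz":-5,"spin":0},{"dx":21.5,"dy":-0.2,"dz":-5,"spin":0},{"dx":22.5,"dy":-0.2,"dz":-5,"spin":0},{"dx":23.2,"dy":-0.2,"dz":-5,"spin":0},{"dx":23.4,"dy":-0.2,"dz":-5,"spin":0},{"dx":23.4,"dy":-0.2,"dz":-5,"spin":0},{"dx":23.4,"dy":-0.2,"dz":-5,"spin":0},{"dx":23.4,"dy":-0.2,"dz":-5,"spin":0}]' 100
python3 - <<'E'
from h import *
for i in range(2): c=cam("wrist")
a=c["frame"];cv2.imwrite("pics/w12.png",a);print(sensors.get_obs()["tool_pos"])
E
```

```text
time: 25.45
tool_pos: [576.0, -137.5, 27.0]
tcp_rot: [2.755, 1.568, -0.387]
contact_force: [0.4, -0.2, 0.5]
grip_width: 91.7
[ 575.73965491 -137.4374848    26.73524435]
```

View pics/w12.png

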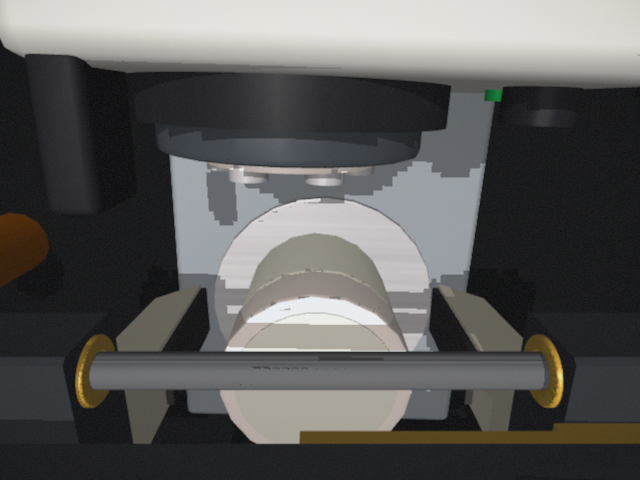

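The jar (317,330) is centred between the fingers. Close and lift.

```bash
python3 -m crank '[{"dx":0,"dy":0,"dz":0,"spin":0},{"dx":0,"dy":0,"dz":0,"spin":0},{"dx":0,"dy":0,"dz":0,"spin":0},{"dx":0,"dy":0,"dz":0,"spin":0},{"dx":0,"dy":0,"dz":0,"spin":0},{"dx":0,"dy":0,"dz":0,"spin":0},{"dx":0,"dy":0,"dz":0,"spin":0},{"dx":0,"dy":0,"dz":0,"spin":0},{"dx":0,"dy":0,"dz":0,"spin":0},{"dx":0,"dy":0,"dz":0,"spin":0}]' 0
python3 -m crank '[{"dx":-0.5,"dy":0,"dz":0,"spin":0},{"dx":-1.5,"dy":0,"dz":0,"spin":0},{"dx":-3,"dy":0,"dz":0,"spin":0},{"dx":-5,"dy":0,"dz":0,"spin":0},{"dx":-7.5,"dy":0,"dz":0,"spin":0},{"dx":-10,"dy":0,"dz":0,"spin":0},{"dx":-13,"dy":0,"dz":0,"spin":0},{"dx":-16,"dy":0,"dz":0,"spin":0},{"dx":-19,"dy":0,"dz":0,"spin":0},{"dx":-21.5,"dy":0,"dz":0,"spin":0},{"dx":-23,"dy":0,"dz":0,"spin":0},{"dx":-24,"dy":0,"dz":0,"spin":0},{"dx":-24,"dy":0,"dz":0,"spin":0}]'
```

```text
time: 26.38
tool_pos: [575.1, -137.2, 25.7]
tcp_rot: [0.682, 1.571, -2.46]
contact_force: [0.0, 0.3, 0.5]
grip_width: 58.5
time: 27.47
tool_pos: [575.8, -137.5, 268.6]
tcp_rot: [2.754, 1.566, -0.387]
contact_force: [0.2, -0.2, -2.3]
grip_width: 58.1
```

```bash
python3 -m crank '[{"dx":0,"dy":-1,"dz":0.2,"spin":0},{"dx":0,"dy":-3,"dz":0.7,"spin":0},{"dx":0,"dy":-6,"dz":1.5,"spin":0},{"dx":0,"dy":-9,"dz":2.2,"spin":0},{"dx":0,"dy":-12,"dz":3,"spin":0},{"dx":0,"dy":-15,"dz":3.7,"spin":0},{"dx":0,"dy":-18.5,"dz":4.6,"spin":0},{"dx":0,"dy":-22,"dz":5.5,"spin":0},{"dx":0,"dy":-25.5,"dz":6.4,"spin":0},{"dx":0,"dy":-29,"dz":7.2,"spin":0},{"dx":0,"dy":-32.5,"dz":8.1,"spin":0},{"dx":0,"dy":-36,"dz":9,"spin":0},{"dx":0,"dy":-39.5,"dz":9.8,"spin":0},{"dx":0,"dy":-43,"dz":10.7,"spin":0},{"dx":0,"dy":-46,"dz":11.5,"spin":0},{"dx":0,"dy":-49,"dz":12.2,"spin":0},{"dx":0,"dy":-51,"dz":12.7,"spin":0},{"dx":0,"dy":-52.3,"dz":13,"spin":0},{"dx":0,"dy":-52.6,"dz":13.1,"spin":0},{"dx":0,"dy":-52.6,"dz":13.1,"spin":0}]'
python3 - <<'E'
from h import *
for i in range(5): c=cam("wrist")
a=c["frame"];cv2.imwrite("pics/w13.png",a);print(sensors.get_obs()["tool_pos"],proj(c,[444.5,388.5,72]))
E
```

```text
time: 29.13
tool_pos: [443.5, 388.9, 264.5]
tcp_rot: [0.739, 1.568, -2.402]
contact_force: [-0.5, -0.6, -1.3]
grip_width: 58.2
[444.78274394 387.64382705 265.75197617] [316.85639152 199.60758224]
```

View pics/w13.png

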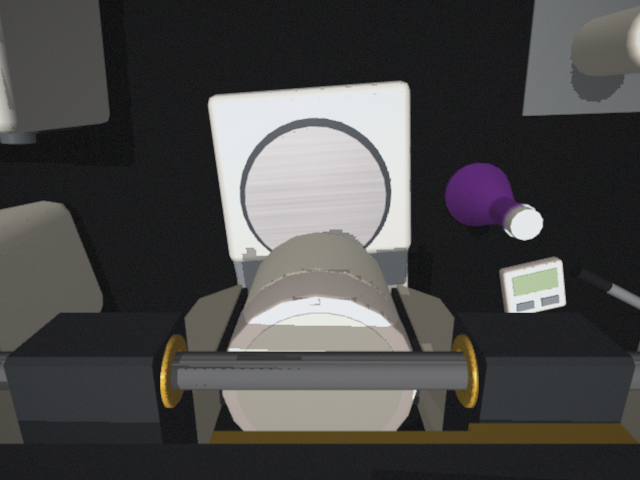

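```bash
python3 -m crank '[{"dx":0.7,"dy":0,"dz":0,"spin":0},{"dx":2,"dy":0,"dz":0,"spin":0},{"dx":4,"dy":0,"dz":0,"spin":0},{"dx":6.5,"dy":0,"dz":0,"spin":0},{"dx":9,"dy":0,"dz":0,"spin":0},{"dx":11.5,"dy":0,"dz":0,"spin":0},{"dx":13.5,"dy":0,"dz":0,"spin":0},{"dx":15.5,"dy":0,"dz":0,"spin":0},{"dx":16.8,"dy":0,"dz":0,"spin":0},{"dx":17.5,"dy":0,"dz":0,"spin":0},{"dx":18,"dy":0,"dz":0,"spin":0},{"dx":18.2,"dy":0,"dz":0,"spin":0},{"dx":18.3,"dy":0,"dz":0,"spin":0},{"dx":18.3,"dy":0,"dz":0,"spin":0},{"dx":18.3,"dy":0,"dz":0,"spin":0},{"dx":18.3,"dy":0,"dz":0,"spin":0}]'
python3 -m crank '[{"dx":0.05,"dy":0,"dz":0,"spin":0},{"dx":0.1,"dy":0,"dz":0,"spin":0},{"dx":0.1,"dy":0,"dz":0,"spin":0},{"dx":0.1,"dy":0,"dz":0,"spin":0}]'
```

```text
time: 30.72
tool_pos: [444.6, 389.0, 83.4]
tcp_rot: [-2.637, 1.569, 0.505]
contact_force: [-0.4, 0.4, -2.3]
grip_width: 58.3
time: 31.05
tool_pos: [444.2, 388.8, 81.7]
tcp_rot: [2.211, 1.571, -0.931]
contact_force: [0.6, 1.3, -1.3]
grip_width: 58.1
```

```bash
python3 -m crank '[{"dx":0.04,"dy":0,"dz":0,"spin":0},{"dx":0.08,"dy":0,"dz":0,"spin":0},{"dx":0.1,"dy":0,"dz":0,"spin":0},{"dx":0.1,"dy":0,"dz":0,"spin":0}]'
python3 - <<'E'
from h import *
for i in range(3): c=cam("wrist")
a=c["frame"];cv2.imwrite("pics/w14.png",a);print(sensors.get_obs()["contact_force"])
E
```

```text
time: 31.38
tool_pos: [444.3, 388.8, 81.7]
tcp_rot: [-2.854, 1.57, 0.287]
contact_force: [-2.4, -2.4, 6.2]
grip_width: 58.2
[-3.08684609 -1.73978567  5.92098427]
```

View pics/w14.png

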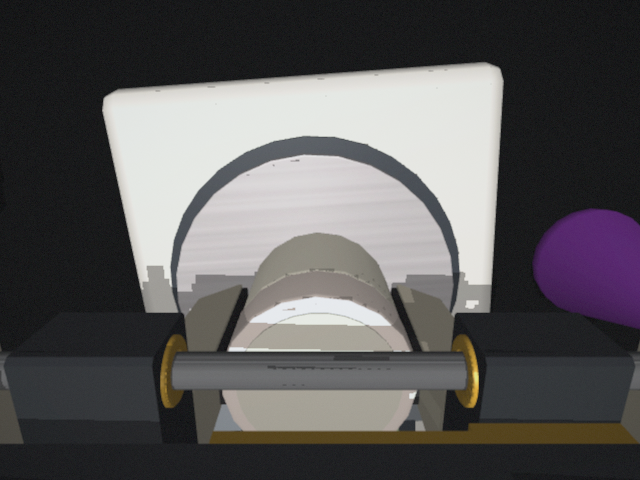

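```bash
python3 -m crank '[{"dx":0,"dy":0,"dz":0,"spin":0},{"dx":0,"dy":0,"dz":0,"spin":0},{"dx":0,"dy":0,"dz":0,"spin":0},{"dx":0,"dy":0,"dz":0,"spin":0},{"dx":0,"dy":0,"dz":0,"spin":0},{"dx":0,"dy":0,"dz":0,"spin":0},{"dx":0,"dy":0,"dz":0,"spin":0},{"dx":-1,"dy":0,"dz":0,"spin":0},{"dx":-3,"dy":0,"dz":0,"spin":0},{"dx":-6,"dy":0,"dz":0,"spin":0},{"dx":-10,"dy":0,"dz":0,"spin":0},{"dx":-14,"dy":0,"dz":0,"spin":0},{"dx":-18,"dy":0,"dz":0,"spin":0},{"dx":-20,"dy":0,"dz":0,"spin":0},{"dx":-20,"dy":0,"dz":0,"spin":0},{"dx":-20,"dy":0,"dz":0,"spin":0}]' 100
python3 -m crank '[{"dx":-1,"dy":3,"dz":-1,"spin":0},{"dx":-2,"dy":6,"dz":-2,"spin":0},{"dx":-2,"dy":9,"dz":-3,"spin":0},{"dx":-2,"dy":12,"dz":-4,"spin":0},{"dx":-2,"dy":15,"dz":-5,"spin":0},{"dx":-2,"dy":18,"dz":-6,"spin":0},{"dx":-2,"dy":21,"dz":-7,"spin":0},{"dx":-2,"dy":24,"dz":-7.6,"spin":0},{"dx":-2,"dy":25.5,"dz":-7.6,"spin":0},{"dx":-2,"dy":25.5,"dz":-7.6,"spin":0},{"dx":-2,"dy":25.5,"dz":-7.6,"spin":0}]'
python3 - <<'E'
from h import *
for i in range(6): c=cam("wrist")
f=c["frame"];cv2.imwrite("pics/w15.png",f);np.save("pics/w15.npy",c["c2w"]);print(sensors.get_obs()["tool_pos"])
t=cam("top")["frame"];cv2.imwrite("pics/t15.png",cv2.resize(t[170:370,90:340],None,fx=3,fy=3,interpolation=cv2.INTER_CUBIC))
E
```

```text
time: 32.87
tool_pos: [444.5, 389.0, 282.6]
tcp_rot: [-2.573, 1.567, 0.568]
contact_force: [-0.5, 0.1, -0.2]
grip_width: 92.1
time: 33.78
tool_pos: [519.7, 133.3, 299.4]
tcp_rot: [-0.004, 1.568, 3.136]
contact_force: [0.4, -0.1, -0.6]
grip_width: 91.8
[519.95498838 134.813275   300.51322592]
```

View pics/w15.png

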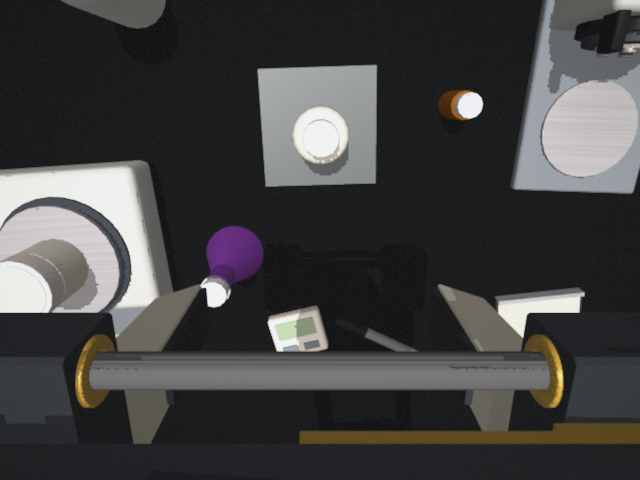

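View pics/t15.png

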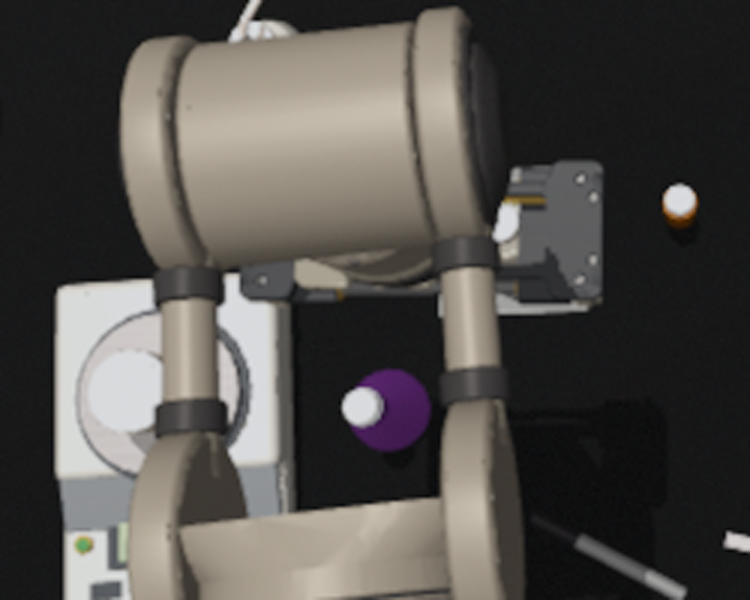

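The jar stands on the pan (wrist (50,260)) and the bottle is on the mat with its cap at (320,138). The pump disc (590,130) is empty.

Run:
```python
from h import *
c=cam("wrist");c["c2w"]=np.load("pics/w15.npy")
print(onplane(c,320.5,138.5,109),sensors.get_obs()["tool_pos"])
print("shoulder",fitc(c,[(293,135),(348,135),(320.5,107),(301,116),(340,116)],80))
```

```text
[570.44976169 133.02676662 109.        ] [520.04726382 134.49942997 300.64321987]
shoulder (array([570. , 132.9]), np.float64(23.9), np.float64(0.18))
```

```bash
python3 -m crank '[{"dx":0,"dy":0,"dz":-2.5,"spin":0},{"dx":0,"dy":0,"dz":-5,"spin":0},{"dx":2,"dy":0,"dz":-5,"spin":0},{"dx":5,"dy":0,"dz":-5,"spin":0},{"dx":8,"dy":0,"dz":-5,"spin":0},{"dx":11,"dy":0,"dz":-5,"spin":0},{"dx":14,"dy":0,"dz":-5,"spin":0},{"dx":17,"dy":0,"dz":-5,"spin":0},{"dx":20,"dy":0,"dz":-5,"spin":0},{"dx":22.5,"dy":0,"dz":-5,"spin":0},{"dx":24,"dy":0,"dz":-5,"spin":0},{"dx":24.8,"dy":0,"dz":-5,"spin":0},{"dx":25.1,"dy":0,"dz":-5,"spin":0},{"dx":25.1,"dy":0,"dz":-5,"spin":0},{"dx":25.1,"dy":0,"dz":-5,"spin":0},{"dx":25.1,"dy":0,"dz":-5,"spin":0}]' 100
python3 -m crank '[{"dx":0,"dy":0,"dz":0,"spin":0},{"dx":0,"dy":0,"dz":0,"spin":0},{"dx":0,"dy":0,"dz":0,"spin":0},{"dx":0,"dy":0,"dz":0,"spin":0},{"dx":0,"dy":0,"dz":0,"spin":0},{"dx":0,"dy":0,"dz":0,"spin":0},{"dx":0,"dy":0,"dz":0,"spin":0},{"dx":0,"dy":0,"dz":0,"spin":0},{"dx":0,"dy":0,"dz":0,"spin":0},{"dx":0,"dy":0,"dz":0,"spin":0}]' 0
python3 -m crank '[{"dx":-0.5,"dy":0,"dz":0,"spin":0},{"dx":-1.5,"dy":0,"dz":0,"spin":0},{"dx":-3,"dy":0,"dz":0,"spin":0},{"dx":-5,"dy":0,"dz":0,"spin":0},{"dx":-7.5,"dy":0,"dz":0,"spin":0},{"dx":-10.5,"dy":0,"dz":0,"spin":0},{"dx":-13.5,"dy":0,"dz":0,"spin":0},{"dx":-16,"dy":0,"dz":0,"spin":0},{"dx":-17.5,"dy":0,"dz":0,"spin":0},{"dx":-18,"dy":0,"dz":0,"spin":0},{"dx":-18,"dy":0,"dz":0,"spin":0},{"dx":-18,"dy":0,"dz":0,"spin":0}]'
```

```text
time: 35.52
tool_pos: [571.1, 133.9, 51.1]
tcp_rot: [-3.067, 1.568, 0.074]
contact_force: [-0.2, -0.1, 0.0]
grip_width: 91.6
time: 36.35
tool_pos: [570.2, 133.8, 49.7]
tcp_rot: [1.065, 1.571, -2.077]
contact_force: [-0.1, 0.5, -0.1]
grip_width: 49.0
time: 37.35
tool_pos: [569.7, 133.7, 229.0]
tcp_rot: [0.208, 1.57, -2.934]
contact_force: [-0.9, -0.3, -1.9]
grip_width: 48.6
```

```bash
python3 -m crank '[{"dx":0,"dy":1,"dz":0,"spin":0},{"dx":0,"dy":3,"dz":0,"spin":0},{"dx":0,"dy":5.5,"dz":0,"spin":0},{"dx":0,"dy":8,"dz":0,"spin":0},{"dx":0,"dy":11,"dz":0,"spin":0},{"dx":0,"dy":14,"dz":0,"spin":0},{"dx":0,"dy":17,"dz":0,"spin":0},{"dx":0,"dy":20,"dz":0,"spin":0},{"dx":0,"dy":22.5,"dz":0,"spin":0},{"dx":0,"dy":25,"dz":0,"spin":0},{"dx":0,"dy":26.5,"dz":0,"spin":0},{"dx":0,"dy":27.35,"dz":0,"spin":0},{"dx":0,"dy":27.35,"dz":0,"spin":0},{"dx":0,"dy":27.35,"dz":0,"spin":0}]'
python3 - <<'E'
from h import *
for i in range(5): c=cam("wrist")
a=c["frame"];cv2.imwrite("pics/w16.png",a);print(sensors.get_obs()["tool_pos"],proj(c,[570.3,-140,16]),[proj(c,[570.3,-140+d,16]).round(1) for d in(-48,48)],proj(c,[618.3,-140,16]))
E
```

```text
time: 38.52
tool_pos: [569.9, -139.2, 229.2]
tcp_rot: [-0.747, 1.569, 2.394]
contact_force: [0.1, 0.3, -2.2]
grip_width: 48.7
[ 570.28541518 -138.53727682  229.8366207 ] [319.984395   194.14165613] [array([373.8, 194.2]), array([266.1, 194. ])] [320.12905427 139.20361538]
```

View pics/w16.png

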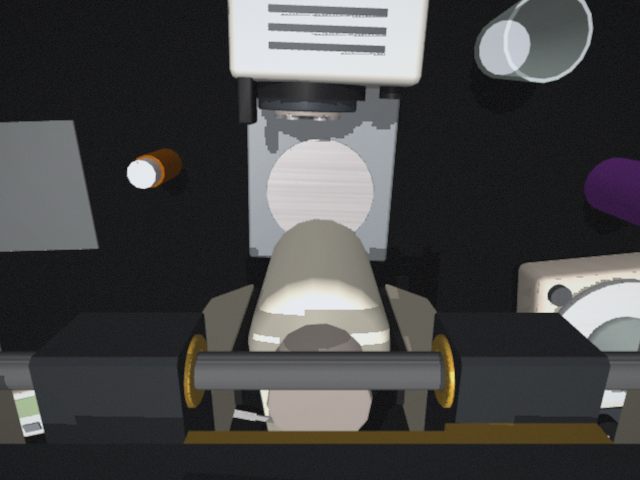

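```bash
python3 -m crank '[{"dx":0.7,"dy":0,"dz":0,"spin":0},{"dx":2,"dy":0,"dz":0,"spin":0},{"dx":4,"dy":0,"dz":0,"spin":0},{"dx":6.5,"dy":0,"dz":0,"spin":0},{"dx":9,"dy":0,"dz":0,"spin":0},{"dx":11.5,"dy":0,"dz":0,"spin":0},{"dx":13.5,"dy":0,"dz":0,"spin":0},{"dx":15,"dy":0,"dz":0,"spin":0},{"dx":15.8,"dy":0,"dz":0,"spin":0},{"dx":16.3,"dy":0,"dz":0,"spin":0},{"dx":16.5,"dy":0,"dz":0,"spin":0},{"dx":16.6,"dy":0,"dz":0,"spin":0},{"dx":16.6,"dy":0,"dz":0,"spin":0},{"dx":16.6,"dy":0,"dz":0,"spin":0},{"dx":16.6,"dy":0,"dz":0,"spin":0}]'
python3 -m crank '[{"dx":0.05,"dy":0,"dz":0,"spin":0},{"dx":0.1,"dy":0,"dz":0,"spin":0},{"dx":0.1,"dy":0,"dz":0,"spin":0},{"dx":0.1,"dy":0,"dz":0,"spin":0}]'
```

```text
time: 40.02
tool_pos: [570.6, -139.9, 64.5]
tcp_rot: [2.72, 1.569, -0.421]
contact_force: [0.3, 0.2, -1.6]
grip_width: 48.9
time: 40.35
tool_pos: [570.1, -139.8, 62.7]
tcp_rot: [1.638, 1.571, -1.504]
contact_force: [0.5, 0.6, -1.4]
grip_width: 49.0
```

```bash
python3 -m crank '[{"dx":0.04,"dy":0,"dz":0,"spin":0},{"dx":0.08,"dy":0,"dz":0,"spin":0},{"dx":0.1,"dy":0,"dz":0,"spin":0},{"dx":0.1,"dy":0,"dz":0,"spin":0}]'
```

```text
time: 40.68
tool_pos: [570.3, -139.8, 62.7]
tcp_rot: [2.622, 1.57, -0.52]
contact_force: [-2.8, 0.5, 5.7]
grip_width: 49.0
```

Contact made. I release, rise clear, and move back to see all the stations.

```bash
python3 -m crank '[{"dx":0,"dy":0,"dz":0,"spin":0},{"dx":0,"dy":0,"dz":0,"spin":0},{"dx":0,"dy":0,"dz":0,"spin":0},{"dx":0,"dy":0,"dz":0,"spin":0},{"dx":0,"dy":0,"dz":0,"spin":0},{"dx":0,"dy":0,"dz":0,"spin":0},{"dx":0,"dy":0,"dz":0,"spin":0},{"dx":-1,"dy":0,"dz":0,"spin":0},{"dx":-3,"dy":0,"dz":0,"spin":0},{"dx":-6,"dy":0,"dz":0,"spin":0},{"dx":-10,"dy":0,"dz":0,"spin":0},{"dx":-14,"dy":0,"dz":0,"spin":0},{"dx":-18,"dy":0,"dz":0,"spin":0},{"dx":-22,"dy":0,"dz":0,"spin":0},{"dx":-25,"dy":0,"dz":0,"spin":0},{"dx":-25,"dy":0,"dz":0,"spin":0},{"dx":-25,"dy":0,"dz":0,"spin":0}]' 100
python3 -m crank '[{"dx":0,"dy":-1,"dz":3,"spin":0},{"dx":0,"dy":-2,"dz":6,"spin":0},{"dx":0,"dy":-4,"dz":9,"spin":0},{"dx":0,"dy":-6,"dz":12,"spin":0},{"dx":0,"dy":-8,"dz":14,"spin":0},{"dx":0,"dy":-10,"dz":15,"spin":0},{"dx":0,"dy":-12,"dz":15,"spin":0},{"dx":0,"dy":-14,"dz":15,"spin":0},{"dx":0,"dy":-14,"dz":15,"spin":0},{"dx":0,"dy":-14,"dz":15,"spin":0},{"dx":0,"dy":-14,"dz":15,"spin":0}]'
python3 - <<'E'
from h import *
for i in range(6): c=cam("wrist")
cv2.imwrite("pics/w17.png",c["frame"]);cv2.imwrite("pics/t17.png",cam("top")["frame"]);cv2.imwrite("pics/s17.png",cam("scene")["frame"]);print(sensors.get_obs()["tool_pos"])
np.save("pics/w17.npy",c["c2w"])
E
```

```text
time: 42.1
tool_pos: [570.6, -139.8, 314.5]
tcp_rot: [2.757, 1.566, -0.385]
contact_force: [0.3, 0.4, 0.1]
grip_width: 91.8
time: 43.02
tool_pos: [419.9, -0.0, 310.9]
tcp_rot: [0.129, 1.569, -3.013]
contact_force: [0.5, 0.2, 0.5]
grip_width: 91.9
[ 4.20204174e+02 -2.40520204e-02  3.11612359e+02]
```

View pics/t17.png

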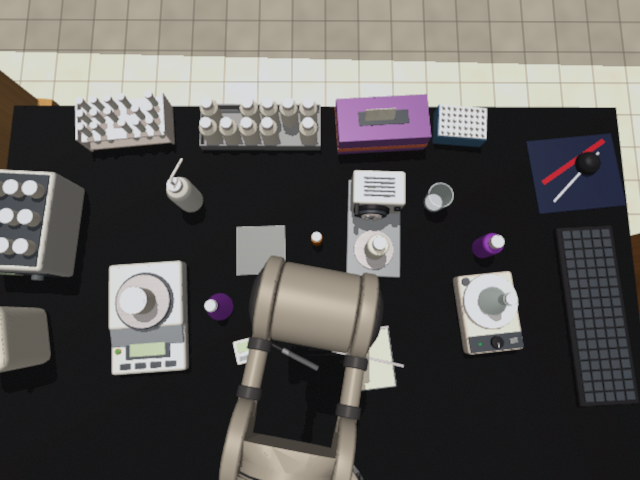

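View pics/s17.png

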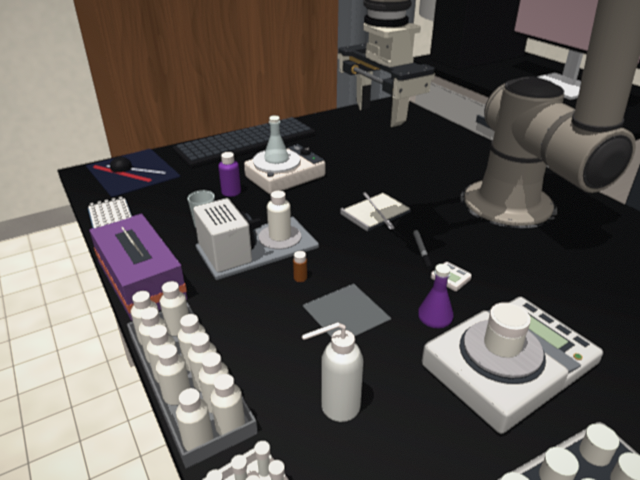

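View pics/w17.png

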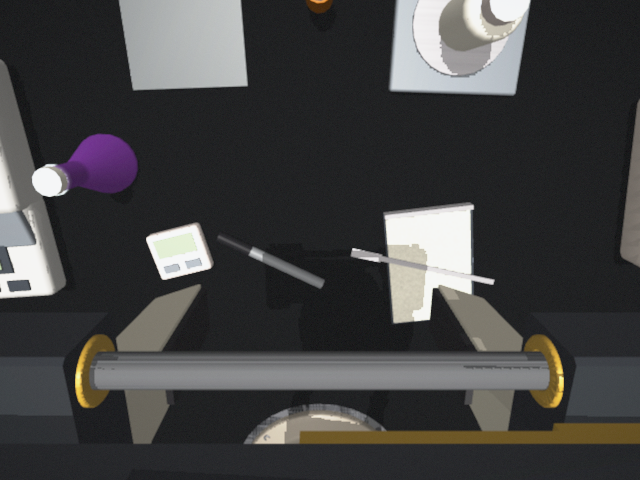

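All three samples stand upright at their new stations (top view: flask (493,300), bottle (376,245), jar (138,300)). The vial (316,238), beaker (439,196) and wash bottle (185,195) are where they were. Last, I check the centring in the top view.

Run:
```python
import cv2,numpy as np
f=cv2.imread("pics/t17.png");g=cv2.imread("pics/top0.png")
cr=lambda u,v:cv2.resize(f[v-32:v+32,u-32:u+32],None,fx=4,fy=4,interpolation=cv2.INTER_CUBIC)
cv2.imwrite("pics/f17.png",np.hstack([cr(144,300),cr(495,300),cr(376,245)]))
for n,(u,v,w) in dict(wash=(183,190,25),beaker=(439,196,18),vial=(316,238,10),pflask=(216,306,18),pbottle=(489,244,18)).items():
    print(n,np.abs(f[v-w:v+w,u-w:u+w].astype(int)-g[v-w:v+w,u-w:u+w]).mean().round(2))
```

```text
wash 0.71
beaker 0.66
vial 0.77
pflask 0.74
pbottle 0.78
```

View pics/f17.png

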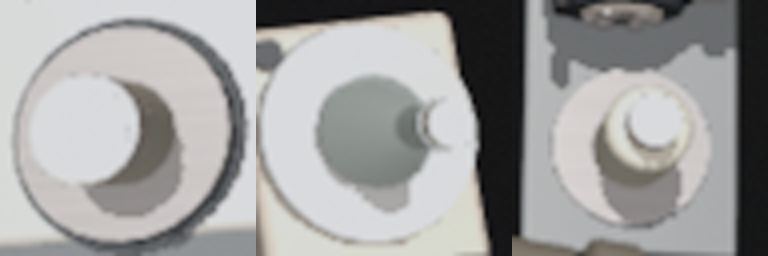

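Run:
```python
from h import *
t=cam("top")
def K(k):
    u,v=[(144,300),(495,300),(376,245)][k]
    return lambda x,y:(u-32+(x-256*k)/4,v-32+y/4)
A,B,D=K(0),K(1),K(2)
print("jar",fitc(t,[A(27,130),A(140,130),A(83,73),A(83,186),A(45,90),A(122,90)],134),"pan",fitc(t,[A(17,140),A(128,22),A(230,125),A(205,55),A(50,55),A(120,243)],72))
print("flask",fitc(t,[B(316,132),B(372,74),B(370,188),B(332,92),B(332,170),B(412,92)],75),"stopper",onplane(t,*B(448,122),179),"plate",fitc(t,[B(260,135),B(370,23),B(368,242),B(290,55),B(290,215),B(440,50)],65))
print("cap",fitc(t,[D(626,120),D(685,120),D(655,91),D(655,148)],122),"disc",fitc(t,[D(553,150),D(711,150),D(630,70),D(632,228),D(575,95),D(575,205)],16))
```

```text
jar (array([443.8, 386.6]), np.float64(29.6), np.float64(0.55)) pan (array([445.3, 387.7]), np.float64(60.7), np.float64(0.89))
flask (array([ 444.5, -398.8]), np.float64(32.1), np.float64(0.47)) stopper [ 445.7300407  -398.45980782  179.        ] plate (array([ 443.8, -400.4]), np.float64(63.2), np.float64(1.72))
cap (array([ 569.4, -141.4]), np.float64(16.0), np.float64(0.18)) disc (array([ 568. , -141.4]), np.float64(48.0), np.float64(0.47))
```

All three samples are centred to within about 2 mm, so I hand in.

Run:
```python
from plant import bot,sensors
print(sensors.get_obs()["time"]);print(bot.close_job())
```

```text
43.4667
the job is handed in; nothing more can be done
None
```

All three samples are at their next stations, upright, and the job was handed in at 43.5 s of the 118 s. I parked the bottle on the grey mat, moved the flask to the stirrer plate, then the jar to the balance pan, and last the bottle to the pump disc. Each was lowered in millimetre steps until a light contact of about 5–7 N, then released.

**Centring (last top view):** the jar is about 1.9 mm from the pan centre, the flask about 1.7 mm from the plate centre, and the bottle about 1.4 mm from the disc centre. These are within the roughly 2 mm calibration. The plate circle fit was the roughest, with a 1.7 mm spread.

**Bystanders:** the wash bottle, beaker, vial and both purple look-alikes show no change between the first and last top pictures beyond noise.

**What failed or disagreed:**
- One move call was refused because its rows lacked the "spin" key; nothing moved.
- My first stirrer plate readings were 3–4 mm apart because the arm was still settling; repeat readings agreed to about 1 mm.
- For the pump disc, the top camera read about 2–3 mm off the wrist camera. I used a value between the two, weighted towards the wrist camera.

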